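# Set out the next lock order on the key-shop bench

## Robot

A 6-joint arm with a two-finger parallel gripper is mounted at the origin on the work surface. World frame = base frame: x ahead of the robot, y to its left, z up, the work surface at z = 0. Lengths are in m, angles in rad, forces in N, time in s.
With the tool pointing down it reaches from about 0.225 to 0.875 m from the base axis. Payload 3.4 kg.
Tool frame: the origin (TCP) lies at the very end of the fingers, on their centre line; the grasp point (between the pads) lies 19 mm behind it; z points along the fingers, y is the direction in which the jaws open and shut (so a half turn about z gives the same grasp; the last joint's range is limited). The gripper opens to 85 mm and grips with 20 to 120 N. Pads are 22 mm wide; open, the fingers measure 114 mm over their backs; the gripper's body (76 mm by 85 mm) begins 54 mm behind the grasp point. The pads swing forward as they close: fully open they stand 13 mm farther back than shut.
Start: joints at [-1.461, 0.276, 1.505, -0, 1.361, -0.121], TCP at [0.132, -0.56, 0.231] pointing down, gripper open.
Joint ranges: [-2.89, 2.89], [-0.75, 2.08], [0.22, 2.7], [-1.18, 4.32], [0.11, 2.71], [-2.7, 2.7]. Speed limits (rad/s): [2.57, 2.57, 3.14, 3.14, 3.14, 3.14].

## Interface

Orientations are given as a unit quaternion [w, x, y, z].
In Python, from rig import get_state, get_image, calibration, sign_off gives the robot as it stands. The module is installed in compiled form; this text tells all that it offers.
- The arm moves only by the tool drive_tool, never from a script. Its argument "targets" is one flat list of numbers, 7 for each row, row after row: the turn, a rotation vector about the tool's x, y, z in degrees, then the shift along the tool's x, y, z in mm, then the opening, from 0 (shut) to 1 (fully open). In form: [wx, wy, wz, tx, ty, tz, fingers, wx, wy, wz, tx, ty, tz, fingers, ...]. A call has 1 to 12 rows; each row shifts and turns the commanded pose from where the row before left it, along the tool's axes as they then stand; what a row does not reach is not made up. A row lasts 1/8 s, in which the tool goes at most 62.5 mm and 10.7 degrees, less where a joint would pass 70% of its speed; a pose out of reach is approached as far as the arm can. A call is refused whole if a number of a shift passes 62.5 or a number of a turn 10.7, either way. A call with a gripper value outside its range is refused whole. The fingers move at their own pace and stop on an object; "grip_force" is the grip in N (left out, the last holds). Time passes only in rows, so rows that do not move let the fingers close. It gives the time, the measured TCP pose, the force and the opening at its end, in the units of the state.
- get_state(): the state, without advancing time (a new reading comes with each control period).
- get_image(name): name is "scene" or "top"; returns the picture (480x640x3 uint8, red, green, blue); there is no depth.
- calibration(name): a dict with "mtx" (3x3 intrinsics, pixels), "distortion" ([k1, k2, p1, p2, k3] as OpenCV has them; the pictures are not rectified), "world_to_cam" (4x4, takes a point from world to camera coordinates). Camera axes: x right, y down, z forward; pixel columns grow to the right and rows downward; lengths in m; the calibration is good to about 2 mm. A picture is of the moment at which its call begins. calibration takes no time and is no camera call.
- sign_off(): hands the job in, once; it reports no verdict.
The state is a dict: "clock": time; "qpos": joint angles; "qd": joint speeds; "effort": joint torques, N m; "position": TCP position; "ee_rot": TCP orientation; "contact_force": force on the tool from outside, world axes, zero at the start; "moment": the same for the moment, N m; "width": finger opening in m.
Only numpy, scipy, OpenCV 4.12 (cv2) and the standard library are available. Lean on these libraries where they do the work, as an engineer would, in place of code of your own. Each camera call takes 0.05 s, during which the arm holds its last target.

## Task

Set out the lock order, each item centred in its white outline and square with its mat: brass cylinder left of the grey vice and padlock right of it, both lengthwise front to back; car-key fob behind the lock case, buttons up, its length left to right; yellow-lidded tin between the door knobs, with the green-lidded tin centred on top. Leave the mug and the screwdriver alone; all directions are as the robot sees them.

Things in the scene. Friction and masses are not known exactly. Their poses are not given: they have to be found in the camera images.
- vice_mat: Fixed red mat, 110 (x) by 260 (y) by 2 mm, turned up to 0.2 rad; dark grey key vice in its middle, 80 x 56 mm, 43 mm tall, red ball knob in front (to x = -60 mm). Origin: centre of the mat's underside; x to the back (away from robot), y to the left as the robot sees it. White outlines, 88 (x) by 58 (y) mm, centred at y = +95 mm (left of the vice) and -95 mm (right).
- knob_mat: Fixed green mat, 100 (x) by 240 (y) by 2 mm, turned up to 0.2 rad, with two round brass door knobs (50 mm across, 47 mm tall) at y = +90 and -90 mm. Origin: centre of the mat's underside; x to the back, y to the left. White outlined 74 mm square centred at the origin, midway between the knobs.
- lock_mat: Fixed blue mat, 150 (x) by 120 (y) by 2 mm, turned up to 0.2 rad; steel lock case at its front, 40 x 96 mm, top 26 mm above the bench, centred at x = -44 mm, brass latch on its left end (to y = +61 mm). Origin: centre of the mat's underside; x to the back, y to the left. White outline, 52 (x) by 88 (y) mm, centred at x = +40 mm, behind the case.
- cylinder: Loose brass door-lock cylinder on a black base 70 (x) by 36 (y) by 5 mm; above it a web 10 mm wide and on top a round barrel 66 mm long along x, 17 mm thick, axis 26 mm up, top at 34.5 mm, dark collar at mid-length. 0.2 kg. Origin: centre of the underside. Grip the barrel across y. Starts with x within 0.8 rad of world x.
- padlock: Loose brass padlock lying flat, 58 mm long (x), 18 mm thick, 0.2 kg. Brass body 34 (x) by 40 (y) by 18 mm centred at x = -12 mm; steel shackle 34 mm across reaches to x = +29 mm. Origin: middle of the whole padlock, at its underside. Starts with x within 0.8 rad of world x.
- fob: Loose black car-key fob lying flat, two grey buttons and a red one on top: 62 (x) by 34 (y) by 14 mm, 0.06 kg. Origin: centre of the underside; x along its length. Starts with x within 0.8 rad of world y.
- big_tin: Loose closed round tin with a yellow lid (silver disc on top), 58 mm in diameter, 30 mm tall, flat top, 0.16 kg. Origin: centre of the underside.
- small_tin: Loose closed round tin with a green lid (silver disc on top), 42 mm in diameter, 22 mm tall, 0.07 kg. Origin: centre of the underside.
- mug: Bystander, leave alone: white mug, 76 mm across, 85 mm tall, beyond the mats on the left. Origin: centre of the underside.
- screwdriver: Bystander, leave alone: red-handled screwdriver lying flat, roughly along y, beyond the mats on the right. Origin: underside, near mid-length.
There are look-alikes about, which are no part of the job. Leave any black look-alike of the big_tin alone. There is more than one size of the lock_mat; the job needs the larger.

How it is judged:
By the outcome, as a careful person would: the job done as asked, in the order asked, and still so for the second after the job is handed in, with the robot touching nothing.
It also fails if it takes over 118 s, if anything falls off the work surface, if the arm or the gripper's body presses on something with over 40 N, if the wrist force passes 120 N, or if a joint passes its speed limit or range.

## Working session

There is one attempt and no reset: what is moved stays moved. The work goes in short steps, Python scripts to look and compute and a tool call to move; the robot and the scene stay as the last step left them, time stands still between calls to the robot, and variables do not carry over. Pictures are saved under pics/ and viewed, and the job is handed in when it is done.

Besides the shell and the picture viewer there is one more tool, called after "Emit:" in YAML: its name, and indented under it one key for each argument. drive_tool: Moves the arm, as the interface text tells. Its arguments: {"type":"object","properties":{"targets":{"type":"array"},"grip_force":{"type":"number"}},"required":["targets"]}

```bash
mkdir -p pics; python3 - <<'E'
from rig import *
import cv2
s=get_state();print(s)
for n in("scene","top"):
    im=get_image(n);cv2.imwrite(f"pics/{n}0.png",im[:,:,::-1]);c=calibration(n);print(n,c)
E
```

```text
{'clock': 0.0, 'qpos': array([-1.46098505e+00,  2.76598932e-01,  1.50616084e+00, -2.83680479e-05,
        1.36068572e+00, -1.21015767e-01]), 'qd': array([-0.00051259,  0.00075268,  0.00208504,  0.00159215,  0.00191144,
        0.00130072]), 'effort': array([ 1.18726341e-03, -4.16772437e+01, -2.45799690e+01, -1.58373376e-05,
        1.10379842e-02,  5.66095181e-06]), 'position': array([ 0.13146662, -0.55921602,  0.23042642]), 'ee_rot': array([-9.26483036e-04,  9.93346481e-01,  1.15160372e-01, -8.67911898e-06]), 'contact_force': array([-0.12318199,  0.76710316, -0.19628857]), 'moment': array([0.00053037, 0.03909584, 0.03270758]), 'width': 0.0851087454451114}
scene {'mtx': array([[439.28295405,   0.        , 326.63504903],
       [  0.        , 439.28295405, 237.45611684],
       [  0.        ,   0.        ,   1.        ]]), 'distortion': array([-0.11138955,  0.        ,  0.        ,  0.        ,  0.        ]), 'world_to_cam': array([[ 0.5734973 ,  0.81916376, -0.00846053, -0.33559666],
       [ 0.47576642, -0.34145647, -0.81058855, -0.2159658 ],
       [-0.66689367,  0.4608451 , -0.58555498,  1.20044145],
       [ 0.        ,  0.        ,  0.        ,  1.        ]])}
top {'mtx': array([[520.28982564,   0.        , 324.1420929 ],
       [  0.        , 520.28982564, 242.90695991],
       [  0.        ,   0.        ,   1.        ]]), 'distortion': array([0.04847859, 0.        , 0.        , 0.        , 0.        ]), 'world_to_cam': array([[-0.00961859, -0.99987335, -0.01267922,  0.05222889],
       [-0.98017125,  0.01193723, -0.19779239,  0.54080373],
       [ 0.1979187 ,  0.01052533, -0.98016193,  0.97887561],
       [ 0.        ,  0.        ,  0.        ,  1.        ]])}
```

View pics/top0.png

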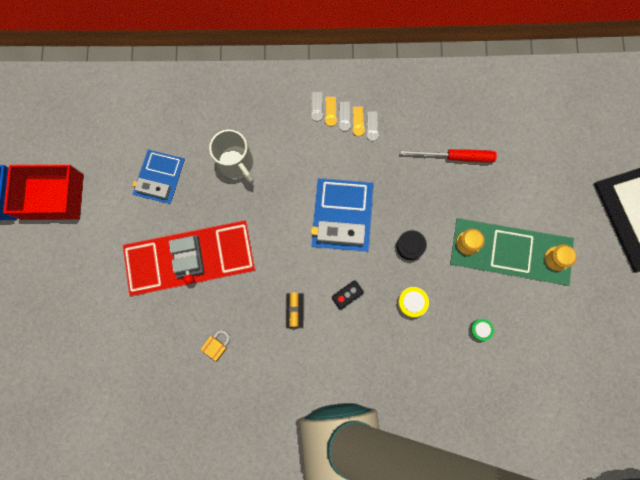

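View pics/scene0.png

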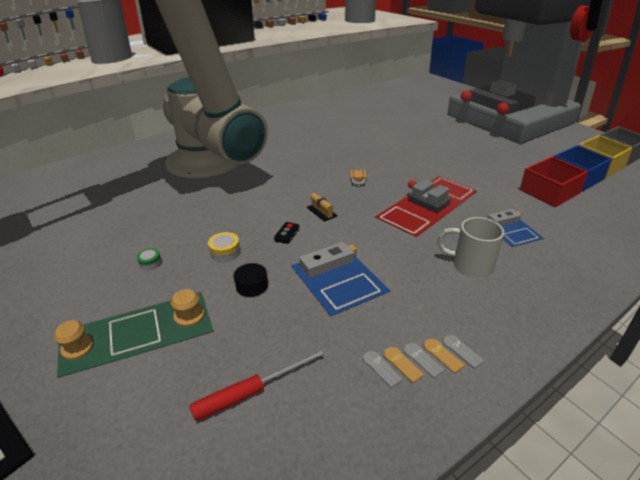

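The top view shows the lock order: vice mat at (190,258), large lock mat at (343,215), knob mat at (512,252), cylinder (295,310), padlock (216,345), fob (348,295), yellow tin (413,302) and green tin (482,330). The black tin at (411,245) and the small lock mat at (160,175) are decoys.

```bash
cat > h.py <<'E'
import numpy as np,cv2
from rig import *
def w(n,pts,z):
    c=calibration(n);pts=np.atleast_2d(np.array(pts,float))
    u=cv2.undistortPoints(pts[:,None,:],c['mtx'],c['distortion'])[:,0]
    T=c['world_to_cam'];R=T[:3,:3];C=-R.T@T[:3,3]
    d=np.c_[u,np.ones(len(u))]@R
    return C+d*((z-C[2])/d[:,2])[:,None]
def px(n,P):
    c=calibration(n);T=c['world_to_cam']
    return cv2.projectPoints(np.atleast_2d(np.array(P,float)),cv2.Rodrigues(T[:3,:3])[0],T[:3,3],c['mtx'],c['distortion'])[0][:,0]
def crop(im,x,y,wd,ht,k,f):
    cv2.imwrite(f,cv2.resize(im[y:y+ht,x:x+wd,::-1],None,fx=k,fy=k,interpolation=cv2.INTER_CUBIC))
E
python3 - <<'E'
from h import *
im=cv2.imread('pics/top0.png')[:,:,::-1]
crop(im,110,215,150,80,5,'pics/c1.png')
crop(im,190,275,180,90,4,'pics/c2.png')
crop(im,300,170,80,90,6,'pics/c3.png')
crop(im,390,210,195,135,4,'pics/c4.png')
E
```

```text
(no output)
```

View pics/c1.png

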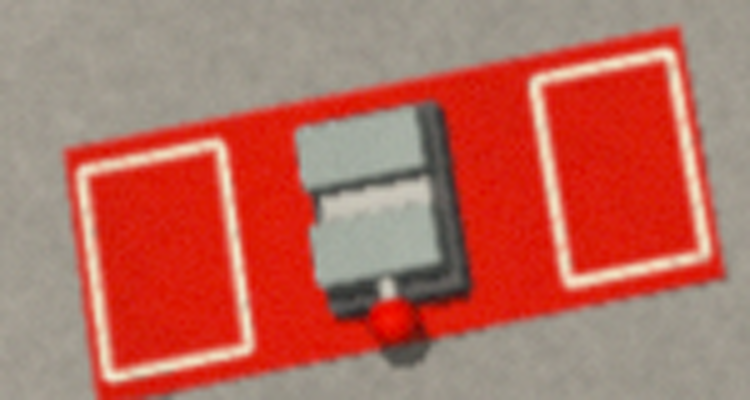

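View pics/c2.png

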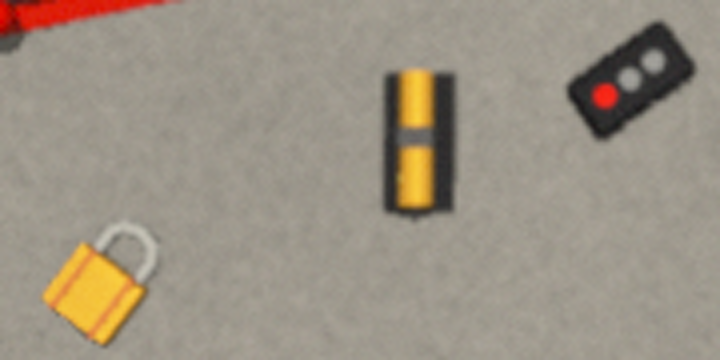

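View pics/c3.png

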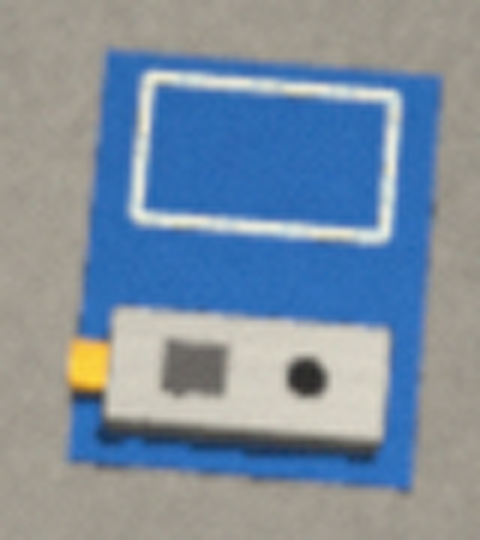

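View pics/c4.png

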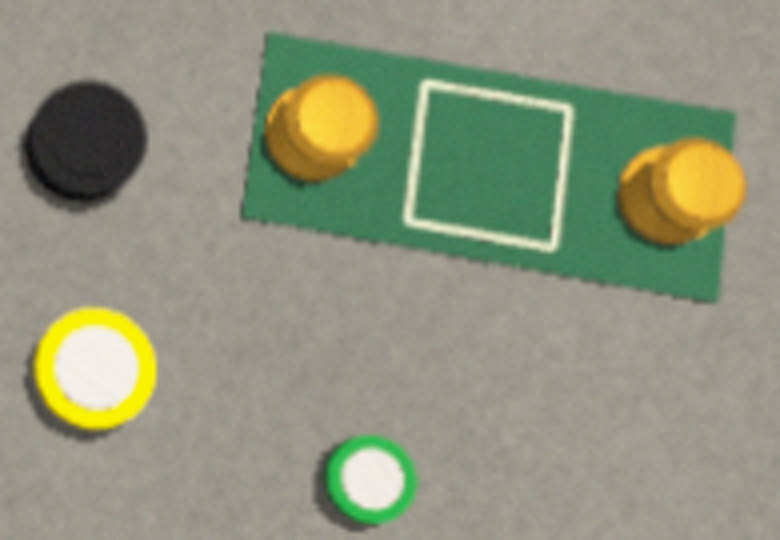

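```bash
cat > fit.py <<'E'
from h import *
from scipy.optimize import least_squares
def fit(n,mod,pix,x0=(.4,0,0)):
    mod=np.array(mod,float);pix=np.array(pix,float)
    def P(p):
        c,s=np.cos(p[2]),np.sin(p[2])
        return np.c_[p[0]+c*mod[:,0]-s*mod[:,1],p[1]+s*mod[:,0]+c*mod[:,1],mod[:,2]]
    r=least_squares(lambda p:(px(n,P(p))-pix).ravel(),x0,loss='soft_l1')
    e=np.hypot(*(px(n,P(r.x))-pix).T)
    return r.x,e
def full(c,x0,y0,k): return (np.array(c,float)+.5)/k-.5+[x0,y0]
def rect(hx,hy,z,cx=0,cy=0): # TL TR BR BL in image = (+x,+y),(+x,-y),(-x,-y),(-x,+y)
    return [[cx+hx,cy+hy,z],[cx+hx,cy-hy,z],[cx-hx,cy-hy,z],[cx-hx,cy+hy,z]]
E
python3 - <<'E'
from fit import *
def o(n,r): print(n,np.round(r[0]*[1000,1000,57.2958],1),'rms px',np.round(r[1],2))
o('vice',fit('top',rect(.055,.13,.002)+rect(.043,.028,.002,0,.095)+rect(.043,.028,.002,0,-.095),
 full([(65,148),(681,27),(725,276),(98,402),(80,170),(221,143),(250,352),(109,380),(534,79),(673,51),(708,256),(570,285)],110,215,5)))
o('lock',fit('top',rect(.075,.06,.002)+rect(.025,.043,.002,.04,0),
 full([(107,50),(441,76),(410,489),(68,461),(148,75),(399,93),(383,238),(134,216)],300,170,6)))
o('knob',fit('top',rect(.05,.12,.002)+rect(.036,.036,.002),
 full([(267,34),(735,113),(715,301),(243,217),(424,83),(572,105),(555,248),(408,222)],390,210,4)))
o('cyl',fit('top',rect(.035,.018,.005)+[[.033,0,.0345],[-.033,0,.0345]],
 full([(386,73),(455,73),(453,212),(385,211),(417,70),(416,208)],190,275,4)))
o('pad',fit('top',rect(.017,.020,.018,-.012),
 full([(84,243),(147,291),(103,346),(43,297)],190,275,4),(.3,.2,-.6)))
im=cv2.imread('pics/top0.png')
# fob
sub=im[275:320,325:372].astype(int);m=((sub.max(2)<75)|((sub[...,2]>150)&(sub[...,1]<90))).astype(np.uint8)
m=cv2.morphologyEx(m,cv2.MORPH_CLOSE,np.ones((7,7)))
c=max(cv2.findContours(m,0,1)[0],key=cv2.contourArea);r=cv2.minAreaRect(c);print(r)
pt=w('top',cv2.boxPoints(r)+[325,275],.014);print(np.round(pt*1000,1),pt.mean(0))
o('fob',fit('top',rect(.017,.031,.014),full([(571,92),(661,20),(695,71),(601,140)],190,275,4),(.4,0,.5)))
hsv=cv2.cvtColor(im,cv2.COLOR_BGR2HSV)
for n,lo,hi,z in(('yel',24,36,.03),('grn',50,75,.022)):
    m=((hsv[...,0]>=lo)&(hsv[...,0]<=hi)&(hsv[...,1]>150)&(hsv[...,2]>90)).astype(np.uint8)
    if n=='yel': m[:, :390]=0;m[:,440:]=0;m[:280]=0
    else: m[:310]=0
    c=max(cv2.findContours(m,0,1)[0],key=cv2.contourArea);e=cv2.fitEllipse(c);print(n,e,w('top',[e[0]],z)*1000)
E
```

```text
vice [525.2 328.9  11. ] rms px [0.15 0.34 0.51 0.87 1.05 0.55 1.21 1.27 0.94 1.21 0.86 0.87]
lock [614.    8.   -5.6] rms px [0.28 0.15 0.24 0.3  0.86 1.51 0.64 0.77]
knob [ 530.6 -339.2  -10.9] rms px [0.44 0.46 0.88 0.39 0.78 1.73 1.03 0.55]
cyl [412.9 108.1  -0.5] rms px [0.1  0.26 0.5  0.46 0.24 0.63]
pad [349.  260.5 -37.5] rms px [0.49 0.16 0.39 0.56]
((22.086488723754883, 19.618915557861328), (16.395286560058594, 29.849712371826172), 53.97262954711914)
[[438.3  35.6  14. ]
 [473.4 -13.9  14. ]
 [446.2 -32.8  14. ]
 [411.5  16.5  14. ]] [0.44234952 0.0013532  0.014     ]
fob [441.8   0.6  35.6] rms px [2.31 0.58 1.43 1.17]
yel ((413.1853942871094, 301.8435363769531), (29.409875869750977, 29.938589096069336), 120.27643585205078) [[ 425.07199102 -128.55841304   30.        ]]
grn ((481.9332275390625, 329.51007080078125), (20.183156967163086, 21.317062377929688), 135.20835876464844) [[ 370.55747452 -261.6059763    22.        ]]
```

```bash
cat >> fit.py <<'E'
def mods():
    return {'vice':(525.2,328.9,11.0),'lock':(614,8,-5.6),'knob':(530.6,-339.2,-10.9)}
def tf(p,pts):
    a=np.radians(p[2]);c,s=np.cos(a),np.sin(a);m=np.array(pts,float)
    return np.c_[p[0]/1000+c*m[:,0]-s*m[:,1],p[1]/1000+s*m[:,0]+c*m[:,1],m[:,2]]
def draw(im,n,p,pts,k,x0,y0):
    q=(px(n,tf(p,pts))-[x0,y0]+.5)*k-.5
    cv2.polylines(im,[np.round(q).astype(int)],True,(255,0,255),1)
def yaw(s):
    q=s['ee_rot'];x=[q[0]**2+q[1]**2-q[2]**2-q[3]**2,2*(q[1]*q[2]+q[0]*q[3])]
    return np.degrees(np.arctan2(x[1],x[0]))
def go(X,Y,Z,psi=None,n=1,turn=None):
    """per-row tool shift (mm) and turn for n equal rows to reach the target; turn=signed total yaw change"""
    s=get_state();p=s['position']*1000;y0=yaw(s)
    d=((psi-y0+180)%360-180) if turn is None else turn
    if psi is None and turn is None: d=0
    A=np.zeros((2,2))
    for i in range(n):
        a=np.radians(y0+d*i/n);A+=[[np.cos(a),np.sin(a)],[np.sin(a),-np.cos(a)]]
    t=np.linalg.solve(A,np.array([X,Y])-p[:2])
    print('clock %.2f now %s yaw %.2f | row: wz %.2f t %.2f %.2f %.2f x%d | F %s w %.4f'%(s['clock'],np.round(p,1),y0,-d/n,t[0],t[1],-(Z-p[2])/n,n,np.round(s['contact_force'],1),s['width']))
E
python3 - <<'E'
from fit import *
im=cv2.imread('pics/scene0.png');k=2;x0,y0=50,150
b=cv2.resize(im[150:380,50:530],None,fx=1.6,fy=1.6,interpolation=cv2.INTER_CUBIC);k=1.6
D=lambda p,pts:draw(b,'scene',p,pts,k,x0,y0)
M=mods();D(M['vice'],rect(.055,.13,.002));D(M['lock'],rect(.075,.06,.002));D(M['knob'],rect(.05,.12,.002))
D((412.9,108.1,-.5),rect(.035,.018,.005));D((349,260.5,-37.5),rect(.017,.02,.018,-.012));D((442,1,35.3),rect(.017,.031,.014))
t=np.linspace(0,6.28,40)
D((425,-128.6,0),[[.029*np.cos(a),.029*np.sin(a),.03] for a in t]);D((370.6,-261.6,0),[[.021*np.cos(a),.021*np.sin(a),.022] for a in t])
cv2.imwrite('pics/ov0.png',b)
go(400,100,180,n=15)
E
```

```text
Traceback (most recent call last):
  File "fit.py", line 28, in go
    d=((psi-y0+180)%360-180) if turn is None else turn
        ~~~^~~
TypeError: unsupported operand type(s) for -: 'NoneType' and 'float'
```

View pics/ov0.png

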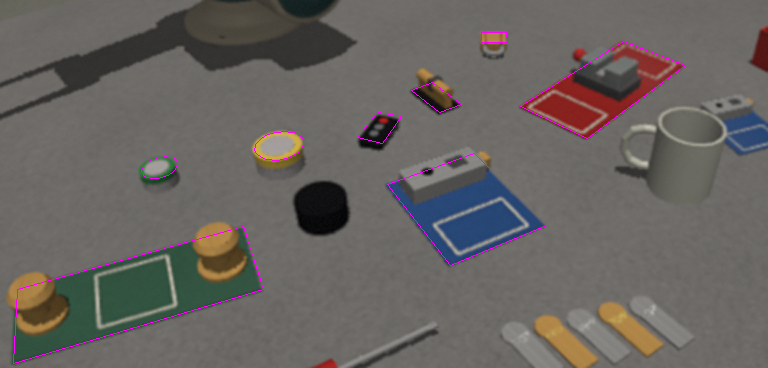

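Projected into the scene view, the fits land on the mats, tins, fob, padlock and cylinder to within about a pixel. Next I plan the first move.

```bash
sed -i 's/d=((psi-y0+180)%360-180) if turn is None else turn/d=turn if turn is not None else (0 if psi is None else (psi-y0+180)%360-180)/' fit.py; python3 - <<'E'
from fit import *
go(412.9,108.1,150,n=15)
go(412.9,108.1,150,psi=-0.5,n=15)
E
```

```text
clock 0.10 now [ 131.5 -559.3  230.5] yaw 13.23 | row: wz 0.00 t 28.44 -39.02 5.37 x15 | F [-0.4 -0.2  0.3] w 0.0855
clock 0.10 now [ 131.5 -559.3  230.5] yaw 13.23 | row: wz 0.92 t 23.97 -42.05 5.37 x15 | F [-0.4 -0.2  0.3] w 0.0855
```

Emit:
drive_tool:
  targets: [0,0,0.9,24,-42,5,0.6,0,0,0.9,24,-42,5,0.6,0,0,0.9,24,-42,5,0.6,0,0,0.9,24,-42,5,0.6,0,0,0.9,24,-42,5,0.6,0,0,0.9,24,-42,5,0.6,0,0,0.9,24,-42,5,0.6,0,0,0.9,24,-42,5,0.6,0,0,0.9,24,-42,5,0.6,0,0,0.9,24,-42,5,0.6,0,0,0.9,24,-42,5,0.6,0,0,0.9,24,-42,5,0.6]
  grip_force: 30

```text
clock: 1.6
position: [0.3439, -0.0188, 0.1711]
ee_rot: [0.0, 1.0, 0.021, 0.0]
contact_force: [0.9, -0.3, -0.4]
width: 0.0512
```

```bash
python3 - <<'E'
from fit import *
go(412.9,108.1,100,psi=-0.5,n=4)
E
```

```text
clock 1.60 now [343.9 -18.8 171.1] yaw 2.41 | row: wz 0.73 t 17.96 -31.33 17.78 x4 | F [ 0.9 -0.3 -0.4] w 0.0512
```

Emit:
drive_tool:
  targets: [0,0,0.7,18,-31,18,0.6,0,0,0.7,18,-31,18,0.6,0,0,0.7,18,-31,18,0.6,0,0,0.7,18,-31,18,0.6,0,0,0,0,0,0,0.6,0,0,0,0,0,0,0.6]

```text
clock: 2.35
position: [0.412, 0.105, 0.0991]
ee_rot: [0.0, 1.0, -0.003, -0.001]
contact_force: [-0.6, 0.0, 0.1]
width: 0.0513
```

```bash
python3 - <<'E'
from fit import *
go(412.9,108.1,10,psi=-0.5,n=3)
im=get_image('scene');crop(im,200,100,300,200,2.5,'pics/s1.png')
E
```

```text
clock 2.35 now [412.  105.   99.1] yaw -0.33 | row: wz 0.06 t 0.29 -1.03 29.69 x3 | F [-0.6  0.   0.1] w 0.0513
```

View pics/s1.png

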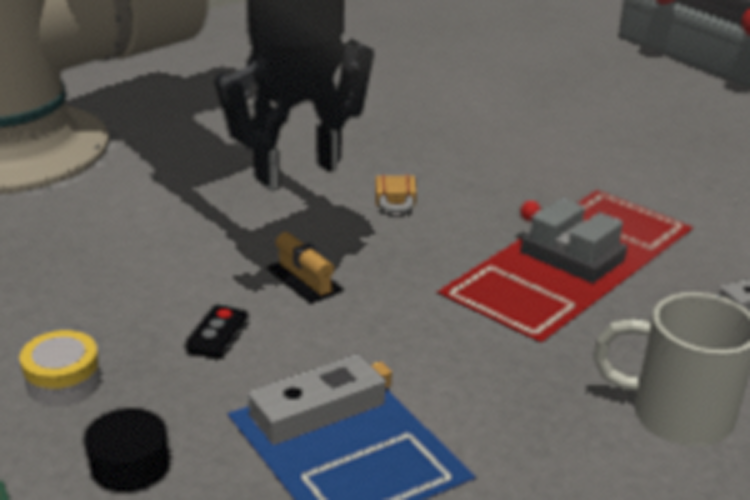

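The picture shows the open fingers above the cylinder at crop (305,255). I go down and grip.

Emit:
drive_tool:
  targets: [0,0,0,0.5,-1,30,0.6,0,0,0,0.5,-1,30,0.6,0,0,0,0,-1,29,0.6,0,0,0,0,0,0,0.6,0,0,0,0,0,0,0.1,0,0,0,0,0,0,0.1,0,0,0,0,0,0,0.1,0,0,0,0,0,0,0.1]
  grip_force: 35

```text
clock: 3.4
position: [0.4149, 0.1081, 0.0117]
ee_rot: [0.0, 1.0, -0.003, 0.002]
contact_force: [-0.9, -1.1, 7.6]
width: 0.0159
```

```bash
python3 - <<'E'
from fit import *
go(412.9,108.1,130,n=3)
E
```

```text
clock 3.40 now [414.9 108.1  11.7] yaw -0.36 | row: wz 0.00 t -0.65 0.02 -39.44 x3 | F [-0.9 -1.1  7.6] w 0.0159
```

Emit:
drive_tool:
  targets: [0,0,0,0,0,-10,0.1,0,0,0,0,0,-30,0.1,0,0,0,0,0,-40,0.1,0,0,0,0,0,0,0.1]

```text
clock: 3.9
position: [0.4161, 0.1086, 0.0933]
ee_rot: [-0.0, 1.0, -0.003, 0.004]
contact_force: [-0.1, 0.4, -1.5]
width: 0.0157
```

```bash
python3 - <<'E'
from fit import *
go(507.1,422.2,90,psi=11,n=8)
E
```

```text
clock 3.90 now [416.1 108.6  93.3] yaw -0.36 | row: wz -1.42 t 14.51 -38.22 0.41 x8 | F [-0.1  0.4 -1.5] w 0.0157
```

Emit:
drive_tool:
  targets: [0,0,-1.4,14.5,-38,0,0.1,0,0,-1.4,14.5,-38,0,0.1,0,0,-1.4,14.5,-38,0,0.1,0,0,-1.4,14.5,-38,0,0.1,0,0,-1.4,14.5,-38,0,0.1,0,0,-1.4,14.5,-38,0,0.1,0,0,-1.4,14.5,-38,0,0.1,0,0,-1.4,14.5,-38,0,0.1,0,0,0,0,0,0,0.1,0,0,0,0,0,0,0.1]

```text
clock: 5.15
position: [0.504, 0.419, 0.0887]
ee_rot: [0.001, 0.996, 0.095, -0.002]
contact_force: [0.1, -0.9, -1.9]
width: 0.0154
```

```bash
python3 - <<'E'
from fit import *
go(507.1,422.2,20,psi=11,n=2)
im=get_image('scene');crop(im,320,60,200,180,3.3,'pics/s2.png')
im=get_image('top');crop(im,90,180,190,130,4,'pics/t2.png')
E
```

```text
clock 5.15 now [504.  419.   88.7] yaw 10.85 | row: wz -0.08 t 1.84 -1.26 34.34 x2 | F [ 0.1 -0.9 -1.9] w 0.0154
```

View pics/s2.png

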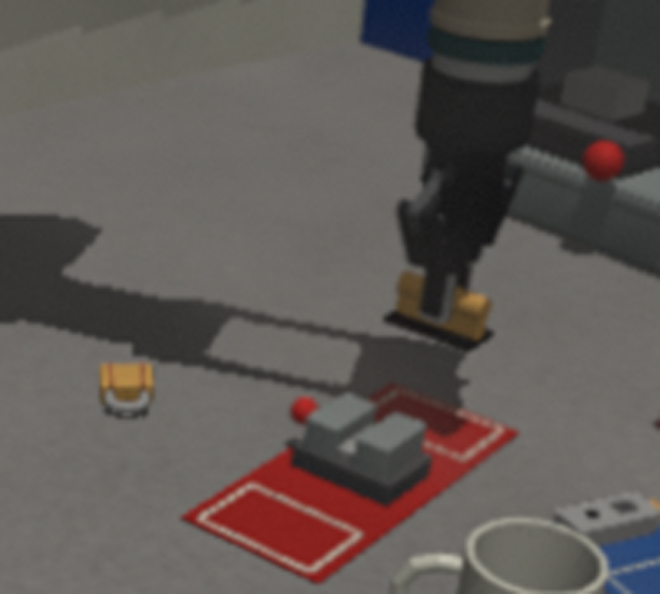

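View pics/t2.png

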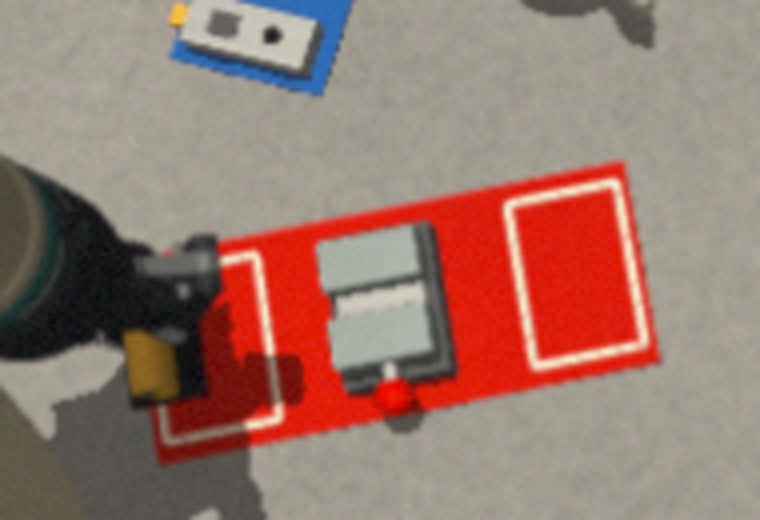

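The scene view shows the cylinder held level between the fingers at crop (440,310), ahead of the left outline. I lower it.

Emit:
drive_tool:
  targets: [0,0,0,2.5,-1.2,30,0.1,0,0,0,2.5,-1.2,30,0.1,0,0,0,0,0,10,0.1,0,0,0,0,0,0,0.1,0,0,0,0,0,0,0.1]

```text
clock: 5.88
position: [0.5105, 0.4235, 0.0216]
ee_rot: [-0.0, 0.996, 0.094, 0.001]
contact_force: [0.1, 0.8, -1.9]
width: 0.0156
```

```bash
python3 - <<'E'
from fit import *
go(508.5,422.2,14,psi=11,n=1)
E
```

```text
clock 5.88 now [510.5 423.5  21.6] yaw 10.80 | row: wz -0.20 t -2.21 0.93 7.58 x1 | F [ 0.1  0.8 -1.9] w 0.0156
```

Emit:
drive_tool:
  targets: [0,0,-0.2,-2,0.7,4,0.1,0,0,0,0,0,4,0.1,0,0,0,0,0,0,0.1]

```text
clock: 6.25
position: [0.5078, 0.4223, 0.0137]
ee_rot: [-0.0, 0.995, 0.096, 0.0]
contact_force: [-1.7, -1.8, 4.7]
width: 0.0154
```

```bash
python3 - <<'E'
from fit import *
go(508.5,422.2,14,psi=11,n=1)
E
```

```text
clock 6.25 now [507.8 422.3  13.7] yaw 11.04 | row: wz 0.04 t 0.62 0.21 -0.28 x1 | F [-1.7 -1.8  4.7] w 0.0154
```

Emit:
drive_tool:
  targets: [0,0,0,0,0,0,0.5,0,0,0,0,0,0,0.5,0,0,0,0,0,0,0.5,0,0,0,0,0,-30,0.5,0,0,0,0,0,-50,0.5,0,0,-10.5,0,0,-30,0.9,0,0,-10.5,0,0,0,0.9,0,0,-10.5,0,0,0,0.9,0,0,-10.5,0,0,0,0.9,0,0,-10.5,0,0,0,0.9]

```text
clock: 7.5
position: [0.5078, 0.4222, 0.1221]
ee_rot: [0.0, 0.849, 0.529, -0.0]
contact_force: [-0.7, -0.6, -0.2]
width: 0.077
```

```bash
python3 - <<'E'
from fit import *
go(339.5,267.8,100,psi=142.5,n=8)
E
```

```text
clock 7.50 now [507.8 422.2 122.1] yaw 63.87 | row: wz -9.83 t -17.38 -25.52 2.76 x8 | F [-0.7 -0.6 -0.2] w 0.0770
```

Emit:
drive_tool:
  targets: [0,0,-9.8,-17.4,-25.5,2.5,0.9,0,0,-9.8,-17.4,-25.5,2.5,0.9,0,0,-9.8,-17.4,-25.5,2.5,0.9,0,0,-9.8,-17.4,-25.5,2.5,0.9,0,0,-9.8,-17.4,-25.5,2.5,0.9,0,0,-9.8,-17.4,-25.5,2.5,0.9,0,0,-9.8,-17.4,-25.5,2.5,0.9,0,0,-9.8,-17.4,-25.5,2.5,0.9,0,0,0,0,0,0,0.9,0,0,0,0,0,0,0.9]

```text
clock: 8.75
position: [0.3394, 0.2698, 0.1026]
ee_rot: [0.001, 0.327, 0.945, 0.001]
contact_force: [0.5, 0.3, -0.3]
width: 0.0768
```

```bash
python3 - <<'E'
from fit import *
go(339.5,267.8,5,psi=142.5,n=3)
im=get_image('top');cv2.imwrite('pics/top3.png',im[:,:,::-1]);crop(im,110,215,150,120,5,'pics/t3.png')
im=get_image('scene');cv2.imwrite('pics/scene3.png',im[:,:,::-1]);crop(im,320,120,200,130,4,'pics/s3.png')
E
```

```text
clock 8.75 now [339.4 269.8 102.6] yaw 141.80 | row: wz -0.23 t -0.43 -0.50 32.54 x3 | F [ 0.5  0.3 -0.3] w 0.0768
```

View pics/t3.png

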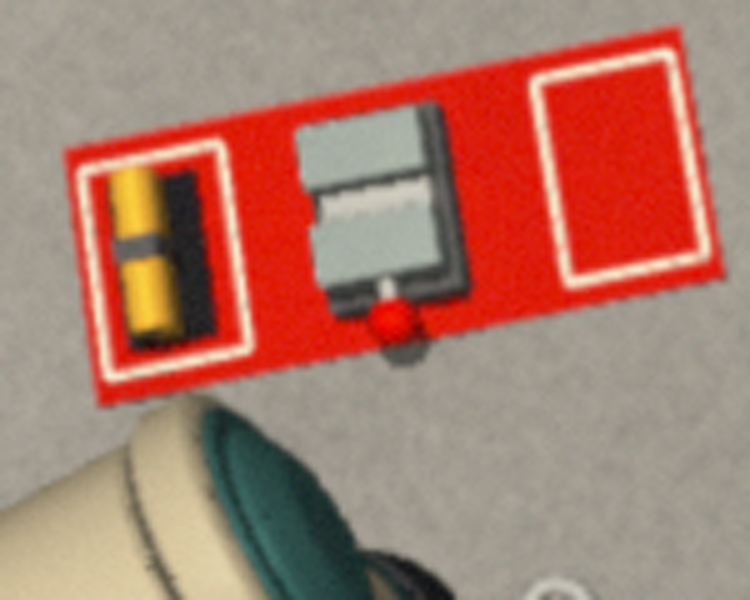

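View pics/s3.png

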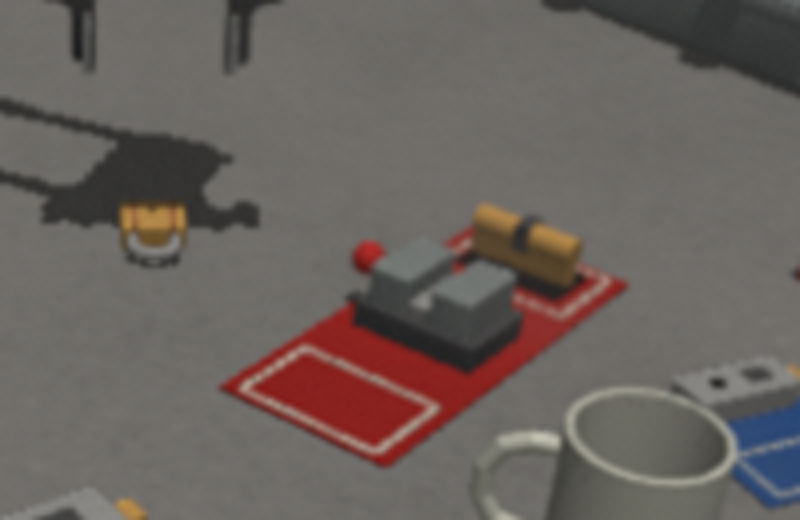

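```bash
python3 - <<'E'
from fit import *
def rep(n,r,t):
    a=np.radians(t[2]);d=r[0][:2]*1000-t[:2];print(n,np.round(r[0]*[1000,1000,57.2958],1),'mat-frame err x,y,yaw',np.round([d[0]*np.cos(a)+d[1]*np.sin(a),-d[0]*np.sin(a)+d[1]*np.cos(a),np.degrees(r[0][2])-t[2]],1),np.round(r[1],2))
r=fit('top',[[.035,-.018,.007],[-.035,-.018,.007],[.033,0,.028],[-.033,0,.028]],full([(196,172),(216,333),(134,166),(156,336)],110,215,5),(.5,.4,.2))
rep('cyl',r,(507.1,422.2,11))
im=cv2.imread('pics/top3.png');b=cv2.resize(im[215:315,110:260],None,fx=5,fy=5,interpolation=cv2.INTER_CUBIC)
for p in ((507.1,422.2,11),):
    draw(b,'top',p,rect(.035,.018,.007),5,110,215)
    draw(b,'top',p,rect(.044,.029,.002),5,110,215)
cv2.imwrite('pics/ov3.png',b)
E
```

```text
cyl [505.8 421.6  10.4] mat-frame err x,y,yaw [-1.4 -0.3 -0.6] [0.49 0.39 1.4  0.93]
```

View pics/ov3.png

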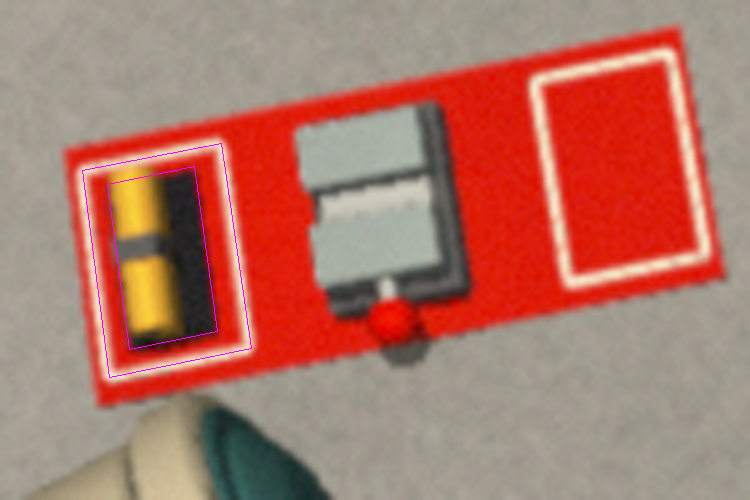

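The overlay shows the cylinder base within about 1.5 mm and 1° of its target. Next is the padlock.

Emit:
drive_tool:
  targets: [0,0,-0.2,-0.5,-0.5,32,0.9,0,0,-0.2,-0.5,-0.5,32,0.9,0,0,-0.2,0,-0.5,32,0.9,0,0,0,0,0,0,0.9,0,0,0,0,0,0,0.9]

```text
clock: 9.48
position: [0.3392, 0.268, 0.0069]
ee_rot: [0.0, 0.321, 0.947, 0.0]
contact_force: [-0.5, -0.0, 0.3]
width: 0.0768
```

```bash
python3 - <<'E'
from fit import *
go(339.5,267.8,5,psi=142.5,n=1)
im=get_image('scene');crop(im,300,100,120,100,6,'pics/s4.png')
E
```

```text
clock 9.47 now [339.2 268.    6.9] yaw 142.53 | row: wz 0.03 t -0.35 -0.02 1.86 x1 | F [-0.5 -0.   0.3] w 0.0768
```

View pics/s4.png

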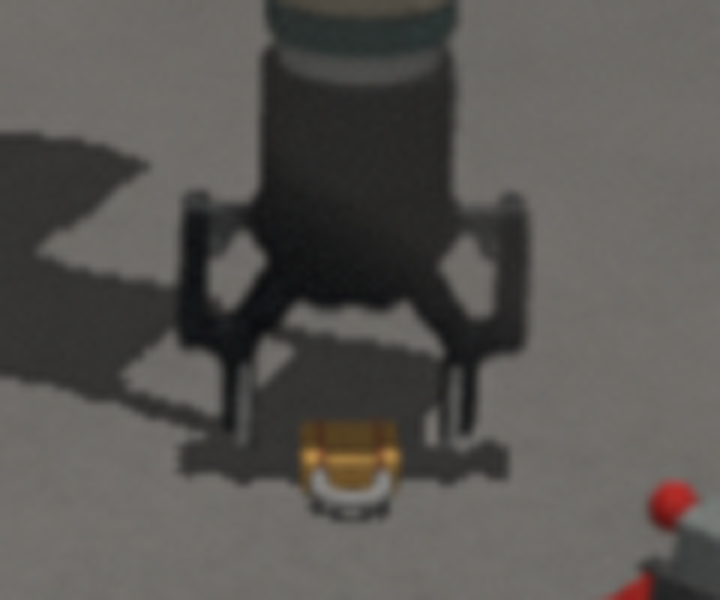

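The fingers straddle the padlock body evenly, with the body at crop (350,455). Now I close.

Emit:
drive_tool:
  targets: [0,0,0,0,0,2.5,0.9,0,0,0,0,0,0,0.3,0,0,0,0,0,0,0.3,0,0,0,0,0,0,0.3,0,0,0,0,0,0,0.3,0,0,0,0,0,0,0.3]

```text
clock: 10.28
position: [0.3387, 0.2674, 0.0043]
ee_rot: [0.0, 0.321, 0.947, 0.0]
contact_force: [-0.6, -0.2, 6.2]
width: 0.0389
```

```bash
python3 - <<'E'
from fit import *
go(531.5,233.4,90,psi=191,n=8)
E
```

```text
clock 10.28 now [338.7 267.4   4.3] yaw 142.52 | row: wz -6.06 t -25.05 2.75 -10.71 x8 | F [-0.6 -0.2  6.2] w 0.0389
```

Emit:
drive_tool:
  targets: [0,0,0,0,0,-20,0.3,0,0,0,0,0,-40,0.3,0,0,0,0,0,-40,0.3,0,0,0,0,0,0,0.3]

```text
clock: 10.78
position: [0.3402, 0.2683, 0.1062]
ee_rot: [0.002, 0.321, 0.947, 0.002]
contact_force: [-0.5, 0.0, -2.1]
width: 0.039
```

```bash
python3 - <<'E'
from fit import *
go(531.5,233.4,90,psi=191,n=8)
im=get_image('scene');crop(im,300,60,120,130,4,'pics/s5.png')
E
```

```text
clock 10.78 now [340.2 268.3 106.2] yaw 142.52 | row: wz -6.06 t -24.90 2.59 2.02 x8 | F [-0.5  0.  -2.1] w 0.0390
```

View pics/s5.png

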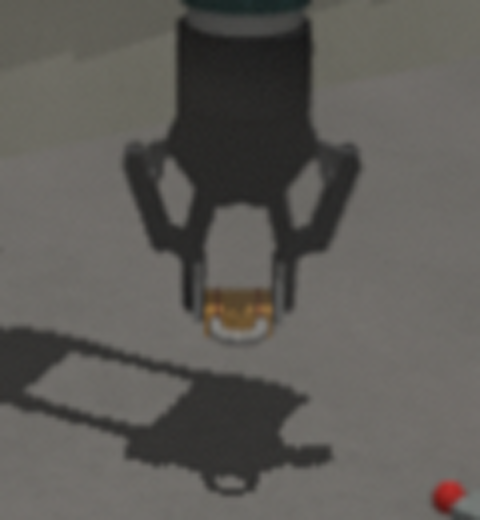

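Emit:
drive_tool:
  targets: [0,0,-6.1,-25,2.6,2,0.3,0,0,-6.1,-25,2.6,2,0.3,0,0,-6.1,-25,2.6,2,0.3,0,0,-6.1,-25,2.6,2,0.3,0,0,-6.1,-25,2.6,2,0.3,0,0,-6.1,-25,2.6,2,0.3,0,0,-6.1,-25,2.6,2,0.3,0,0,-6.1,-25,2.6,2,0.3,0,0,0,0,0,0,0.3,0,0,0,0,0,0,0.3]

```text
clock: 12.08
position: [0.5282, 0.2321, 0.086]
ee_rot: [-0.002, -0.098, 0.995, -0.0]
contact_force: [-0.4, -0.2, -1.1]
width: 0.0391
```

```bash
python3 - <<'E'
from fit import *
go(531.5,233.4,15,psi=191,n=2)
E
```

```text
clock 12.07 now [528.2 232.1  86. ] yaw -168.74 | row: wz 0.13 t -1.74 0.33 35.50 x2 | F [-0.4 -0.2 -1.1] w 0.0391
```

Emit:
drive_tool:
  targets: [0,0,0.1,-1.7,0.3,35,0.3,0,0,0.1,-1.7,0.3,35,0.3,0,0,0,0,0,0,0.3,0,0,0,0,0,0,0.3]

```text
clock: 12.58
position: [0.5335, 0.2341, 0.0186]
ee_rot: [0.0, -0.097, 0.995, 0.0]
contact_force: [0.2, 0.4, -0.8]
width: 0.0392
```

```bash
python3 - <<'E'
from fit import *
go(531.5,233.4,7,psi=191,n=2)
E
```

```text
clock 12.57 now [533.5 234.1  18.6] yaw -168.88 | row: wz 0.06 t 1.04 -0.13 5.79 x2 | F [ 0.2  0.4 -0.8] w 0.0392
```

Emit:
drive_tool:
  targets: [0,0,0.1,1,0,5.5,0.3,0,0,0,0.5,0,5.5,0.3,0,0,0,0,0,0,0.3,0,0,0,0,0,0,0.3]

```text
clock: 13.08
position: [0.5322, 0.2336, 0.0069]
ee_rot: [0.0, -0.096, 0.995, -0.0]
contact_force: [0.1, 0.0, -1.1]
width: 0.0389
```

```bash
python3 - <<'E'
from fit import *
go(531.5,233.4,7,psi=191,n=2)
E
```

```text
clock 13.07 now [532.2 233.6   6.9] yaw -168.98 | row: wz 0.01 t 0.39 -0.05 -0.06 x2 | F [ 0.1  0.  -1.1] w 0.0389
```

Emit:
drive_tool:
  targets: [0,0,0,0,0,1.2,0.3,0,0,0,0,0,0,0.3,0,0,0,0,0,0,0.75,0,0,0,0,0,0,0.75,0,0,0,0,0,0,0.75,0,0,0,0,0,-20,0.75,0,0,0,0,0,-40,0.75,0,0,0,0,0,-40,0.75,0,0,0,0,0,0,0.75]

```text
clock: 14.2
position: [0.5346, 0.2344, 0.1089]
ee_rot: [0.004, -0.096, 0.995, 0.001]
contact_force: [-0.7, -0.8, 0.7]
width: 0.0641
```

```bash
python3 - <<'E'
from fit import *
go(442,1,90,psi=125.3,n=8)
E
```

```text
clock 14.20 now [534.6 234.4 108.9] yaw -168.97 | row: wz 8.22 t 2.27 -33.08 2.37 x8 | F [-0.7 -0.8  0.7] w 0.0641
```

Emit:
drive_tool:
  targets: [0,0,8.2,2.3,-33,2.4,0.75,0,0,8.2,2.3,-33,2.4,0.75,0,0,8.2,2.3,-33,2.4,0.75,0,0,8.2,2.3,-33,2.4,0.75,0,0,8.2,2.3,-33,2.4,0.75,0,0,8.2,2.3,-33,2.4,0.75,0,0,8.2,2.3,-33,2.4,0.75,0,0,8.2,2.3,-33,2.4,0.75,0,0,0,0,0,0,0.75,0,0,0,0,0,0,0.75]

```text
clock: 15.45
position: [0.4402, 0.0008, 0.0861]
ee_rot: [0.0, 0.458, 0.889, 0.0]
contact_force: [-0.2, -0.2, -0.4]
width: 0.0641
```

```bash
python3 - <<'E'
from fit import *
go(442,1,6,psi=125.3,n=3)
im=get_image('top');cv2.imwrite('pics/top6.png',im[:,:,::-1]);crop(im,110,215,150,80,5,'pics/t6.png')
im=get_image('scene');cv2.imwrite('pics/scene6.png',im[:,:,::-1]);crop(im,230,120,290,170,2.7,'pics/s6.png')
E
```

```text
clock 15.45 now [440.2   0.8  86.1] yaw 125.46 | row: wz 0.05 t -0.31 0.53 26.70 x3 | F [-0.2 -0.2 -0.4] w 0.0641
```

View pics/t6.png

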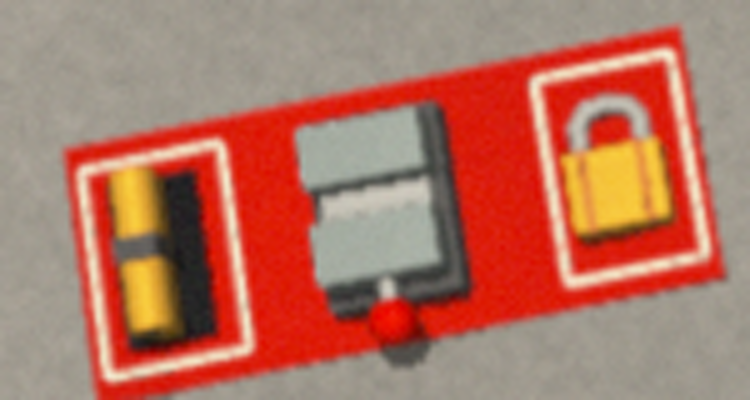

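View pics/s6.png

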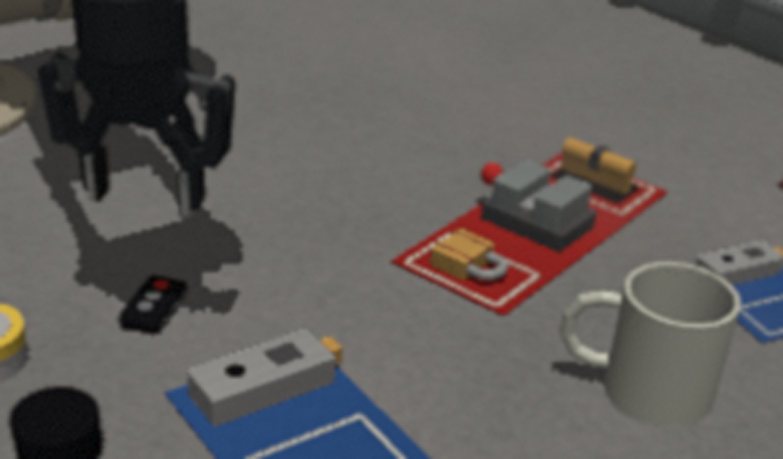

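```bash
python3 - <<'E'
from fit import *
r=fit('top',rect(.017,.020,.020,-.012),full([(561,153),(661,136),(674,218),(577,235)],110,215,5),(.5,.2,.2))
t=(543.3,235.65,11);a=np.radians(11);d=r[0][:2]*1000-t[:2]
print(r[0],np.round([d[0]*np.cos(a)+d[1]*np.sin(a),-d[0]*np.sin(a)+d[1]*np.cos(a),np.degrees(r[0][2])-11],1),r[1])
im=cv2.imread('pics/top6.png');b=cv2.resize(im[215:295,210:260],None,fx=8,fy=8,interpolation=cv2.INTER_CUBIC)
draw(b,'top',t,rect(.017,.020,.020,-.012),8,210,215);draw(b,'top',t,rect(.017,.020,.002,-.012),8,210,215);draw(b,'top',t,rect(.044,.029,.002),8,210,215)
draw(b,'top',t,rect(.017,.017,.007,.012),8,210,215)
cv2.imwrite('pics/ov6.png',b)
E
```

```text
[0.544041   0.23507978 0.17672056] [ 0.6 -0.7 -0.9] [0.6368414  0.17276448 0.34628657 0.1851974 ]
```

View pics/ov6.png

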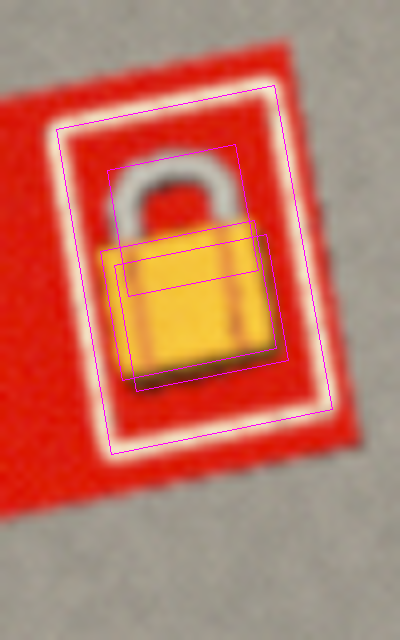

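The padlock sits within about 1 mm and 1° of its target. Next is the fob.

Emit:
drive_tool:
  targets: [0,0,0,-0.3,0.5,27,0.75,0,0,0,-0.3,0.5,27,0.75,0,0,0,-0.3,0.5,25,0.75,0,0,0,0,0,0,0.75,0,0,0,0,0,0,0.75]

```text
clock: 16.18
position: [0.4423, 0.0011, 0.0079]
ee_rot: [0.001, 0.458, 0.889, 0.0]
contact_force: [0.1, -0.1, -0.3]
width: 0.0636
```

```bash
python3 - <<'E'
from fit import *
go(442,1,5,psi=125.3,n=1)
im=get_image('scene');crop(im,230,150,120,100,6,'pics/s7.png')
E
```

```text
clock 16.18 now [442.3   1.1   7.9] yaw 125.48 | row: wz 0.18 t 0.14 -0.33 2.87 x1 | F [ 0.1 -0.1 -0.3] w 0.0636
```

View pics/s7.png

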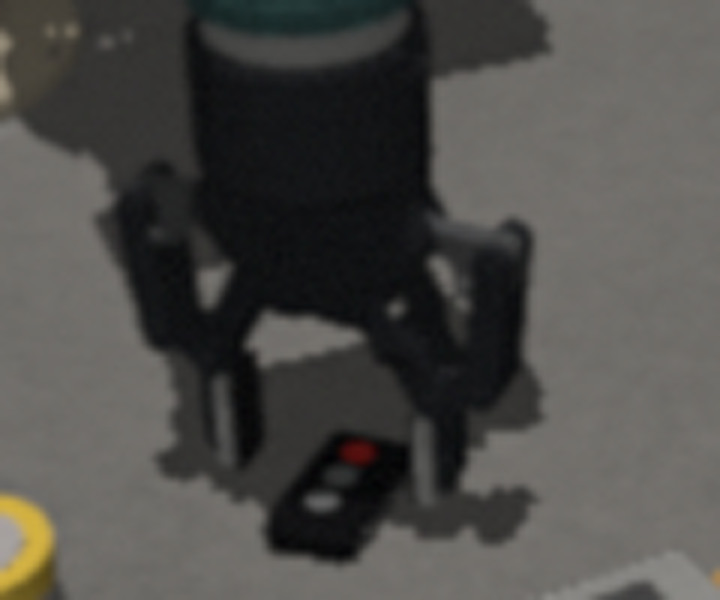

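Emit:
drive_tool:
  targets: [0,0,0,0,0,3.5,0.75,0,0,0,0,0,0,0.25,0,0,0,0,0,0,0.25,0,0,0,0,0,0,0.25,0,0,0,0,0,0,0.25,0,0,0,0,0,0,0.25,0,0,0,0,0,-20,0.25,0,0,0,0,0,-40,0.25,0,0,0,0,0,-40,0.25,0,0,0,0,0,0,0.25]
  grip_force: 25

```text
clock: 17.48
position: [0.4436, 0.0005, 0.1064]
ee_rot: [0.003, 0.458, 0.889, 0.001]
contact_force: [0.2, -0.4, -0.7]
width: 0.0331
```

```bash
python3 - <<'E'
from fit import *
go(653.8,4.1,90,psi=84.4,n=6)
im=get_image('scene');crop(im,220,70,140,130,5,'pics/s8.png')
E
```

```text
clock 17.48 now [443.6   0.5 106.4] yaw 125.42 | row: wz 6.84 t -10.66 34.14 2.73 x6 | F [ 0.2 -0.4 -0.7] w 0.0331
```

View pics/s8.png

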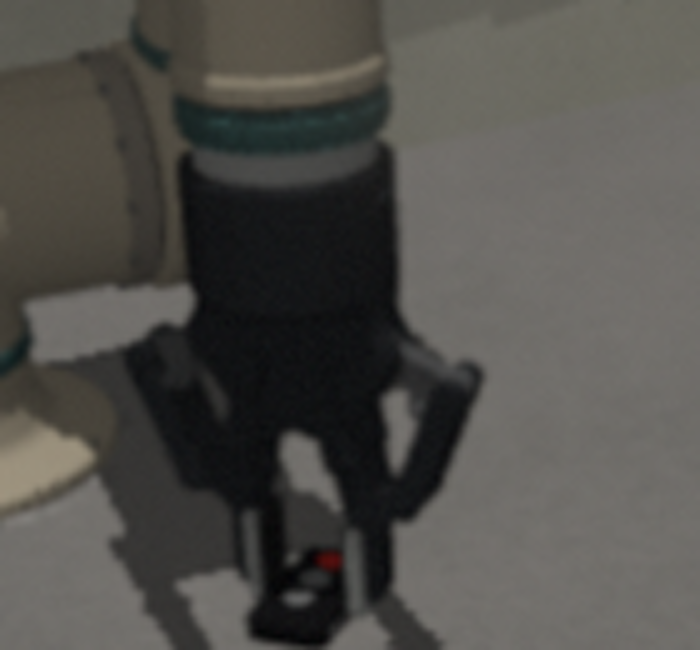

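The fob is held, buttons up, at crop (300,600). I carry it to the lock mat.

Emit:
drive_tool:
  targets: [0,0,6.8,-10.7,34,2,0.25,0,0,6.8,-10.7,34,2,0.25,0,0,6.8,-10.7,34,2,0.25,0,0,6.8,-10.7,34,2,0.25,0,0,6.8,-10.7,34,2,0.25,0,0,6.8,-10.7,34,2,0.25,0,0,0,0,0,0,0.25,0,0,0,0,0,0,0.25]

```text
clock: 18.52
position: [0.6489, 0.0046, 0.0897]
ee_rot: [-0.002, 0.739, 0.673, -0.002]
contact_force: [-0.9, 0.0, -1.4]
width: 0.0334
```

```bash
python3 - <<'E'
from fit import *
go(653.8,4.1,20,psi=84.4,n=2)
E
```

```text
clock 18.52 now [648.9   4.6  89.7] yaw 84.65 | row: wz 0.13 t 0.01 2.48 34.83 x2 | F [-0.9  0.  -1.4] w 0.0334
```

Emit:
drive_tool:
  targets: [0,0,0.1,0,1.5,35,0.25,0,0,0.1,0,1.5,35,0.25,0,0,0,0,0,0,0.25,0,0,0,0,0,0,0.25]

```text
clock: 19.02
position: [0.6538, 0.0042, 0.0228]
ee_rot: [0.0, 0.741, 0.672, 0.0]
contact_force: [0.9, -0.1, -0.1]
width: 0.0331
```

```bash
python3 - <<'E'
from fit import *
go(653.8,4.1,7,psi=84.4,n=2)
E
```

```text
clock 19.02 now [653.8   4.2  22.8] yaw 84.45 | row: wz 0.03 t -0.05 0.01 7.90 x2 | F [ 0.9 -0.1 -0.1] w 0.0331
```

Emit:
drive_tool:
  targets: [0,0,0,0,0,8,0.25,0,0,0,0,0,8,0.25,0,0,0,0,0,0.6,0.25,0,0,0,0,0,0,0.25,0,0,0,0,0,0,0.6,0,0,0,0,0,0,0.6,0,0,0,0,0,0,0.6,0,0,0,0,0,-20,0.6,0,0,0,0,0,-40,0.6,0,0,0,0,0,-40,1,0,0,0,0,0,0,1]

```text
clock: 20.4
position: [0.6564, 0.0038, 0.1091]
ee_rot: [0.003, 0.741, 0.672, 0.003]
contact_force: [0.2, -0.3, 0.1]
width: 0.0842
```

```bash
python3 - <<'E'
from fit import *
go(425.1,-128.6,90,psi=79,n=7)
E
```

```text
clock 20.40 now [656.4   3.8 109.1] yaw 84.43 | row: wz 0.78 t -23.29 -30.15 2.73 x7 | F [ 0.2 -0.3  0.1] w 0.0842
```

Emit:
drive_tool:
  targets: [0,0,0.8,-23,-30,2.5,1,0,0,0.8,-23,-30,2.5,1,0,0,0.8,-23,-30,2.5,1,0,0,0.8,-23,-30,2.5,1,0,0,0.8,-23,-30,2.5,1,0,0,0.8,-23,-30,2.5,1,0,0,0.8,-23,-30,2.5,1,0,0,0,0,0,0,1,0,0,0,0,0,0,1]

```text
clock: 21.52
position: [0.424, -0.1262, 0.0875]
ee_rot: [0.0, 0.773, 0.635, 0.0]
contact_force: [0.3, -0.7, 0.2]
width: 0.0852
```

```bash
python3 - <<'E'
from fit import *
go(425.1,-128.6,12,psi=79,n=3)
im=get_image('top');cv2.imwrite('pics/top9.png',im[:,:,::-1]);crop(im,300,170,80,90,6,'pics/t9.png')
im=get_image('scene');cv2.imwrite('pics/scene9.png',im[:,:,::-1]);crop(im,170,120,240,200,3,'pics/s9.png')
E
```

```text
clock 21.52 now [ 424.  -126.2   87.5] yaw 78.79 | row: wz -0.07 t -0.71 0.50 25.17 x3 | F [ 0.3 -0.7  0.2] w 0.0852
```

View pics/t9.png

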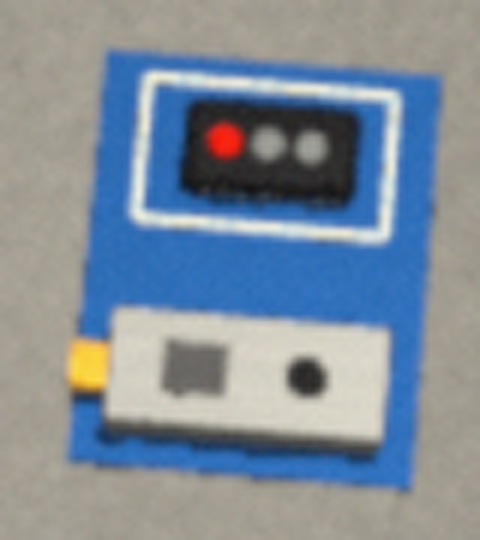

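View pics/s9.png

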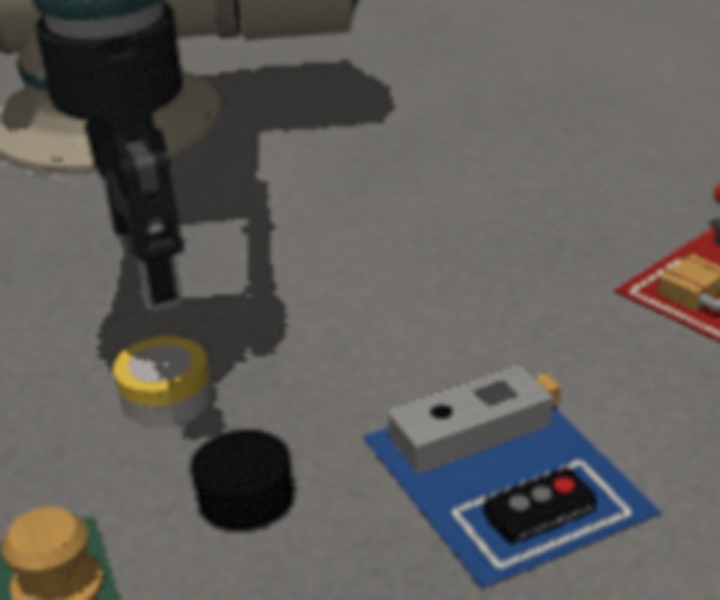

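```bash
python3 - <<'E'
from fit import *
im=cv2.imread('pics/top9.png');b=cv2.resize(im[170:230,310:380],None,fx=10,fy=10,interpolation=cv2.INTER_CUBIC)
t=(653.8,4.1,-5.6)
draw(b,'top',t,rect(.017,.031,.016),10,310,170);draw(b,'top',t,rect(.017,.031,.002),10,310,170);draw(b,'top',t,rect(.026,.044,.002),10,310,170)
im=cv2.imread('pics/scene9.png');c=cv2.resize(im[255:325,300:400],None,fx=7,fy=7,interpolation=cv2.INTER_CUBIC)
for P in(rect(.017,.031,.016),rect(.017,.031,.002),rect(.026,.044,.002)):draw(c,'scene',t,P,7,300,255)
cv2.imwrite('pics/ov9.png',b);cv2.imwrite('pics/ov9s.png',c)
E
```

```text
(no output)
```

View pics/ov9.png

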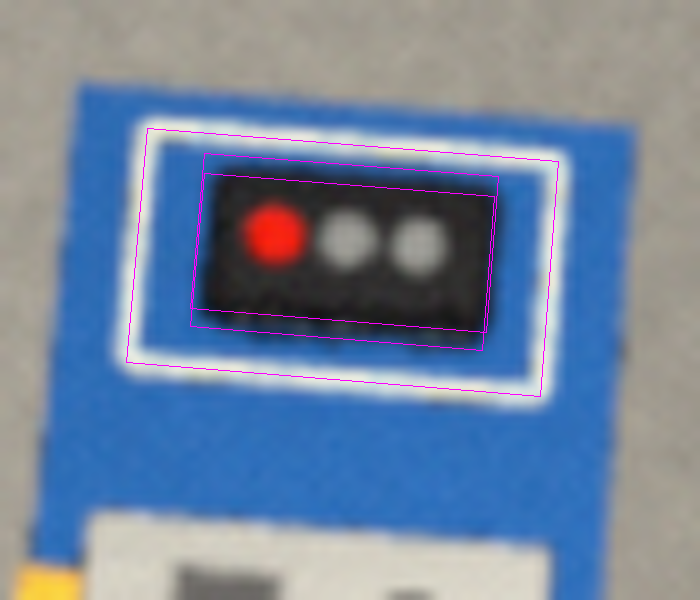

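View pics/ov9s.png

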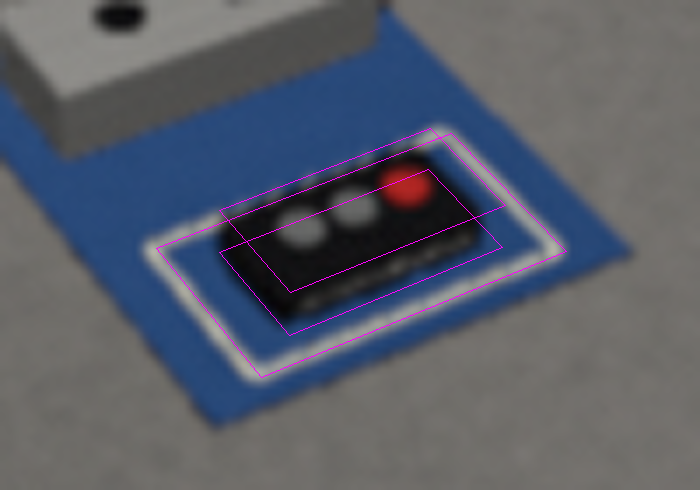

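The buttons, a good marker of the fob's centre, are within about 1 mm of the outline centre and parallel to it. Next is the yellow tin: the fingers are above it.

Emit:
drive_tool:
  targets: [0,0,0,-0.8,0.2,28,1,0,0,0,-0.8,0.2,28,1,0,0,0,-0.8,0,24,1,0,0,0,0,0,0,1,0,0,0,0,0,0,1]

```text
clock: 22.25
position: [0.4246, -0.1287, 0.0082]
ee_rot: [0.0, 0.772, 0.635, 0.0]
contact_force: [0.4, 0.6, -0.8]
width: 0.0854
```

```bash
python3 - <<'E'
from fit import *
go(425.1,-128.6,5,psi=79,n=1)
im=get_image('scene');crop(im,170,150,130,120,5,'pics/s10.png')
E
```

```text
clock 22.25 now [ 424.6 -128.7    8.2] yaw 78.87 | row: wz -0.13 t 0.20 0.52 3.23 x1 | F [ 0.4  0.6 -0.8] w 0.0854
```

View pics/s10.png

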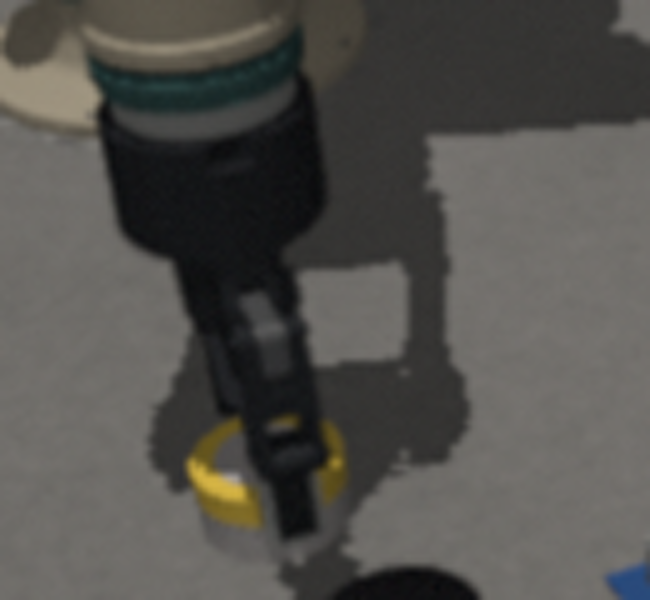

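The near finger is in front of the yellow tin's side and the black tin is clear. I close and lift.

Emit:
drive_tool:
  targets: [0,0,0,0.2,0.3,3,1,0,0,0,0,0,0,0.5,0,0,0,0,0,0,0.5,0,0,0,0,0,0,0.5,0,0,0,0,0,0,0.5,0,0,0,0,0,-20,0.5,0,0,0,0,0,-40,0.5,0,0,0,0,0,-50,0.5,0,0,0,0,0,0,0.5]
  grip_force: 35

```text
clock: 23.42
position: [0.4263, -0.1297, 0.1179]
ee_rot: [0.004, 0.773, 0.635, 0.002]
contact_force: [0.2, 0.2, -2.7]
width: 0.057
```

```bash
python3 - <<'E'
from fit import *
go(530.6,-339.2,110,psi=79.1,n=6)
E
```

```text
clock 23.43 now [ 426.3 -129.7  117.9] yaw 78.82 | row: wz -0.05 t -30.94 23.75 1.32 x6 | F [ 0.2  0.2 -2.7] w 0.0570
```

Emit:
drive_tool:
  targets: [0,0,0,-31,23.7,1,0.5,0,0,0,-31,23.7,1,0.5,0,0,0,-31,23.7,1,0.5,0,0,0,-31,23.7,1,0.5,0,0,0,-31,23.7,1,0.5,0,0,0,-31,23.7,1,0.5,0,0,0,0,0,0,0.5,0,0,0,0,0,0,0.5]

```text
clock: 24.42
position: [0.5259, -0.3373, 0.1068]
ee_rot: [-0.002, 0.773, 0.635, -0.0]
contact_force: [0.8, 0.4, -2.2]
width: 0.057
```

```bash
python3 - <<'E'
from fit import *
go(530.6,-339.2,20,psi=79.1,n=3)
im=get_image('scene');crop(im,40,140,200,230,2.6,'pics/s11.png')
im=get_image('top');crop(im,420,180,190,130,4,'pics/t11.png')
E
```

```text
clock 24.43 now [ 525.9 -337.3  106.8] yaw 78.80 | row: wz -0.10 t -0.31 1.65 28.94 x3 | F [ 0.8  0.4 -2.2] w 0.0570
```

View pics/s11.png

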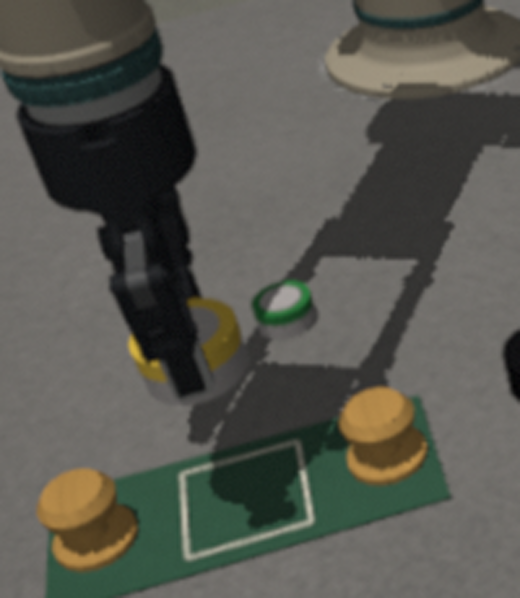

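The tin hangs level at crop (190,350), short of the outline. I lower it.

Emit:
drive_tool:
  targets: [0,0,0,-0.3,1,29,0.5,0,0,0,-0.3,1,29,0.5,0,0,0,0,1,29,0.5,0,0,0,0,0,0,0.5,0,0,0,0,0,0,0.5]

```text
clock: 25.15
position: [0.5306, -0.3396, 0.0229]
ee_rot: [0.001, 0.772, 0.635, 0.0]
contact_force: [0.3, 1.1, -1.7]
width: 0.0566
```

```bash
python3 - <<'E'
from fit import *
go(530.6,-339.2,7,psi=79.1,n=2)
E
```

```text
clock 25.15 now [ 530.6 -339.6   22.9] yaw 78.85 | row: wz -0.12 t 0.21 -0.04 7.93 x2 | F [ 0.3  1.1 -1.7] w 0.0566
```

Emit:
drive_tool:
  targets: [0,0,0,0.2,0,8,0.5,0,0,0,0,0,7,0.5,0,0,0,0,0,1,0.5,0,0,0,0,0,0,0.5]

```text
clock: 25.65
position: [0.5306, -0.3397, 0.007]
ee_rot: [0.001, 0.773, 0.635, 0.0]
contact_force: [0.1, 1.5, 3.9]
width: 0.0569
```

Emit:
drive_tool:
  targets: [0,0,0,0,0,0,0.9,0,0,0,0,0,0,0.9,0,0,0,0,0,0,0.9,0,0,0,0,0,-20,0.9,0,0,0,0,0,-40,0.9,0,0,0,0,0,-50,0.9,0,0,0,0,0,0,0.9]

```text
clock: 26.52
position: [0.5327, -0.3416, 0.1203]
ee_rot: [0.005, 0.773, 0.635, 0.001]
contact_force: [0.3, 0.2, 0.3]
width: 0.0769
```

```bash
python3 - <<'E'
from fit import *
go(370.6,-261.6,90,psi=79,n=5)
E
```

```text
clock 26.52 now [ 532.7 -341.6  120.3] yaw 78.82 | row: wz -0.04 t 9.44 -34.90 6.07 x5 | F [0.3 0.2 0.3] w 0.0769
```

Emit:
drive_tool:
  targets: [0,0,0,9.5,-34.5,5,0.9,0,0,0,9.5,-34.5,5,0.9,0,0,0,9.5,-34.5,5,0.9,0,0,0,9.5,-34.5,5,0.9,0,0,0,9.5,-34.5,5,0.9,0,0,0,0,0,0,0.9,0,0,0,0,0,0,0.9]

```text
clock: 27.4
position: [0.3707, -0.2599, 0.0906]
ee_rot: [0.0, 0.773, 0.635, 0.0]
contact_force: [0.8, -0.3, 0.8]
width: 0.0767
```

```bash
python3 - <<'E'
from fit import *
go(370.6,-261.6,10,psi=79,n=3)
im=get_image('scene');cv2.imwrite('pics/scene12.png',im[:,:,::-1]);crop(im,40,140,200,230,2.6,'pics/s12.png')
im=get_image('top');cv2.imwrite('pics/top12.png',im[:,:,::-1]);crop(im,440,200,150,110,5,'pics/t12.png')
E
```

```text
clock 27.40 now [ 370.7 -259.9   90.6] yaw 78.81 | row: wz -0.06 t -0.56 0.09 26.86 x3 | F [ 0.8 -0.3  0.8] w 0.0767
```

View pics/s12.png

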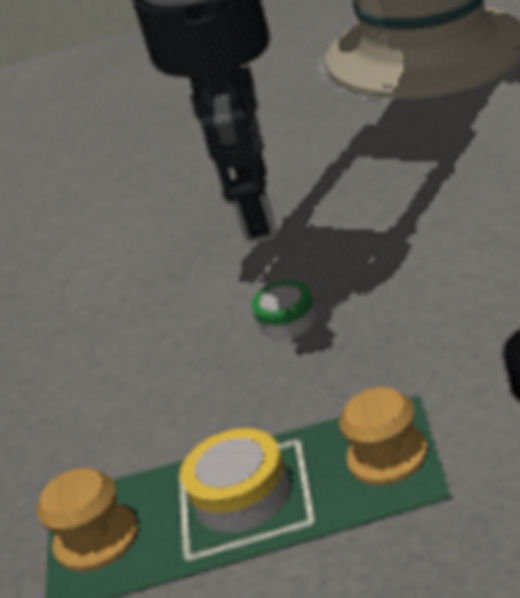

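View pics/t12.png

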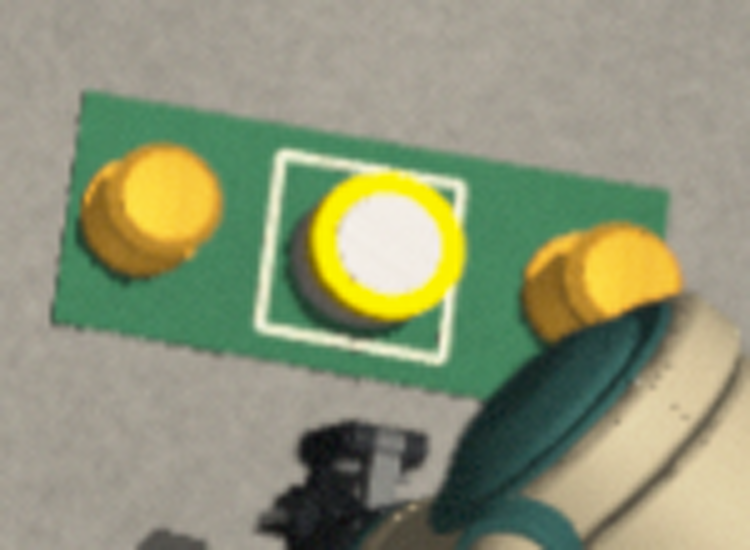

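```bash
python3 - <<'E'
from fit import *
for v,f in(('top','pics/top12.png'),('scene','pics/scene12.png')):
    im=cv2.imread(f);h=cv2.cvtColor(im,cv2.COLOR_BGR2HSV)
    m=((h[...,0]>=24)&(h[...,0]<=36)&(h[...,1]>150)&(h[...,2]>70)).astype(np.uint8)
    c,_=cv2.findContours(m,cv2.RETR_CCOMP,1)
    for q in c:
        if len(q)>20:
            e=cv2.fitEllipse(q);P=w(v,[e[0]],.032)[0]*1000
            d=P[:2]-[530.6,-339.2];a=np.radians(-10.9);print(v,np.round(e[0],1),np.round(e[1],1),P.round(1),d.round(1))
im=cv2.imread('pics/top12.png');b=cv2.resize(im[200:310,440:590],None,fx=5,fy=5,interpolation=cv2.INTER_CUBIC)
t=np.linspace(0,6.28,40);p=(530.6,-339.2,-10.9)
for r,z in((.029,.032),(.029,.002)):draw(b,'top',p,[[r*np.cos(a),r*np.sin(a),z] for a in t],5,440,200)
draw(b,'top',p,rect(.037,.037,.002),5,440,200)
cv2.imwrite('pics/ov12.png',b)
im=cv2.imread('pics/scene12.png');b=cv2.resize(im[290:370,100:180],None,fx=7,fy=7,interpolation=cv2.INTER_CUBIC)
for r,z in((.029,.032),(.029,.002)):draw(b,'scene',p,[[r*np.cos(a),r*np.sin(a),z] for a in t],7,100,290)
draw(b,'scene',p,rect(.037,.037,.002),7,100,290)
cv2.imwrite('pics/ov12s.png',b)
E
```

```text
top [560.3 255.6] [5.  8.9] [ 514.4 -422.8   32. ] [-16.2 -83.6]
top [516.6 248.9] [28.6 31.1] [ 529.  -338.6   32. ] [-1.6  0.6]
top [517.2 248.2] [21.4 22.8] [ 530.3 -340.    32. ] [-0.3 -0.8]
top [469.9 239.7] [ 8.1 12.5] [ 548.8 -247.5   32. ] [18.2 91.7]
top [357.8 125.9] [4.8 8.8] [797.8 -27.2  32. ] [267.2 312. ]
top [330.3 116.1] [4.2 9.3] [820.9  30.9  32. ] [290.3 370.1]
```

View pics/ov12.png

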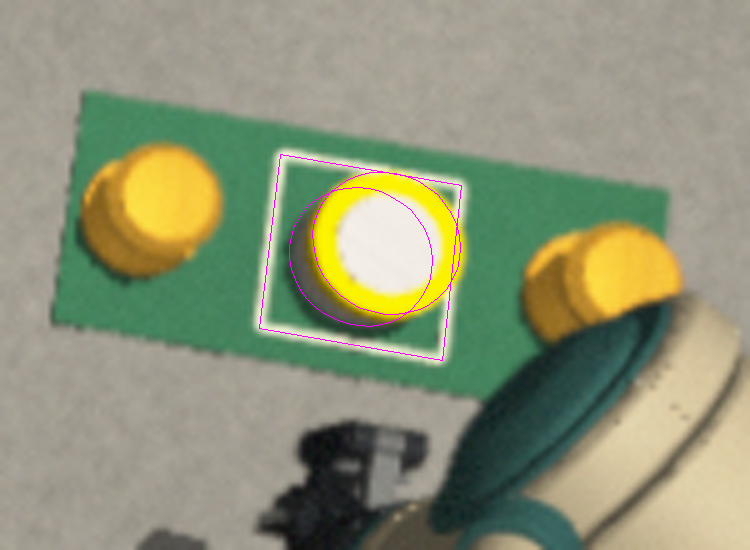

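View pics/ov12s.png

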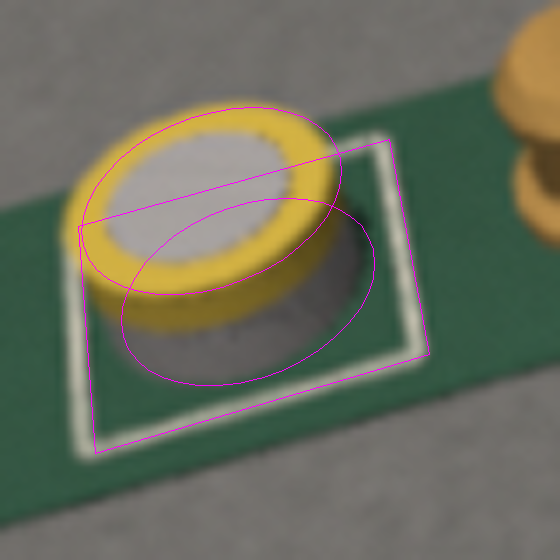

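The lid matches its predicted circle to within about 1 mm, and the scene view agrees once the shared outline offset is allowed for. Now the green tin.

Emit:
drive_tool:
  targets: [0,0,0,-0.5,0,28,0.9,0,0,0,-0.5,0,28,0.9,0,0,0,-0.3,0,27,0.9,0,0,0,0,0,0,0.9,0,0,0,0,0,0,0.9]

```text
clock: 28.12
position: [0.3708, -0.2615, 0.0083]
ee_rot: [0.001, 0.773, 0.635, 0.0]
contact_force: [-0.6, 0.1, 0.2]
width: 0.077
```

```bash
python3 - <<'E'
from fit import *
go(370.6,-261.6,5,psi=79,n=1)
im=get_image('scene');crop(im,100,170,110,110,5,'pics/s13.png')
E
```

```text
clock 28.12 now [ 370.8 -261.5    8.3] yaw 78.84 | row: wz -0.16 t -0.15 -0.21 3.29 x1 | F [-0.6  0.1  0.2] w 0.0770
```

View pics/s13.png

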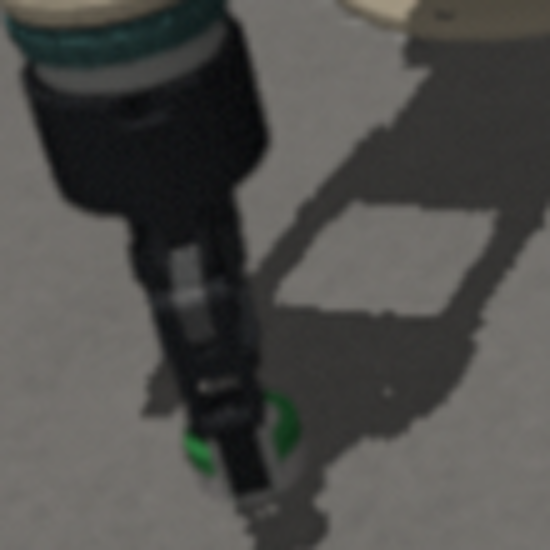

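Emit:
drive_tool:
  targets: [0,0,0,0,-0.2,3,0.9,0,0,0,0,0,0,0.35,0,0,0,0,0,0,0.35,0,0,0,0,0,0,0.35,0,0,0,0,0,0,0.35,0,0,0,0,0,0,0.35]
  grip_force: 25

```text
clock: 28.92
position: [0.3699, -0.2609, 0.0053]
ee_rot: [0.0, 0.773, 0.635, 0.0]
contact_force: [-0.0, -0.1, 6.0]
width: 0.0404
```

Emit:
drive_tool:
  targets: [0,0,0,0,0,-20,0.35,0,0,0,0,0,-40,0.35,0,0,0,0,0,-50,0.35,0,0,0,0,0,0,0.35]

```text
clock: 29.42
position: [0.3718, -0.2627, 0.118]
ee_rot: [0.004, 0.773, 0.635, 0.0]
contact_force: [0.6, 0.3, -0.3]
width: 0.0405
```

```bash
python3 - <<'E'
from fit import *
go(530.3,-339.6,110,psi=79,n=6)
im=get_image('scene');crop(im,70,120,130,130,5,'pics/s14.png')
E
```

```text
clock 29.43 now [ 371.8 -262.7  118. ] yaw 78.83 | row: wz -0.03 t -7.49 28.39 1.34 x6 | F [ 0.6  0.3 -0.3] w 0.0405
```

View pics/s14.png

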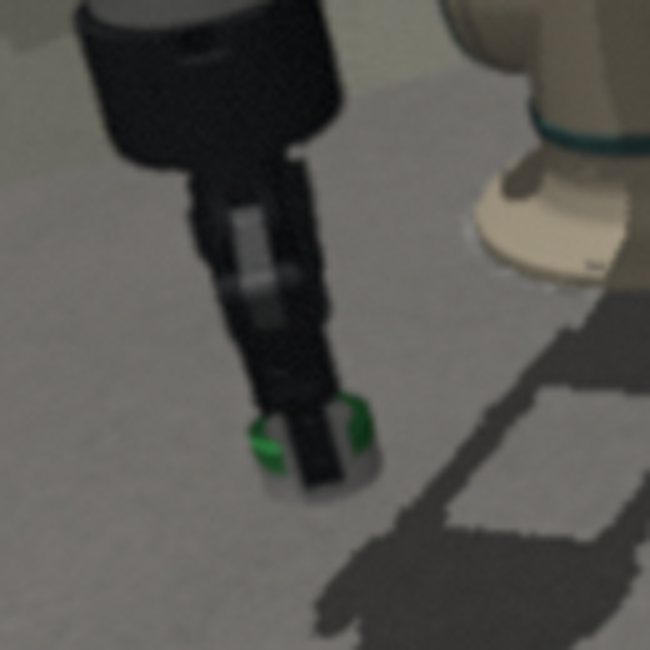

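Emit:
drive_tool:
  targets: [0,0,0,-7.5,28.3,1,0.35,0,0,0,-7.5,28.3,1,0.35,0,0,0,-7.5,28.3,1,0.35,0,0,0,-7.5,28.3,1,0.35,0,0,0,-7.5,28.3,1,0.35,0,0,0,-7.5,28.3,1,0.35,0,0,0,0,0,0,0.35,0,0,0,0,0,0,0.35]

```text
clock: 30.48
position: [0.526, -0.3366, 0.1067]
ee_rot: [-0.002, 0.773, 0.635, -0.001]
contact_force: [0.4, 0.1, -1.6]
width: 0.0413
```

```bash
python3 - <<'E'
from fit import *
go(530.6,-339.7,50,psi=79,n=2)
E
```

```text
clock 30.48 now [ 526.  -336.6  106.7] yaw 78.83 | row: wz -0.09 t -1.09 2.56 28.35 x2 | F [ 0.4  0.1 -1.6] w 0.0413
```

Emit:
drive_tool:
  targets: [0,0,0,-0.7,1.5,28,0.35,0,0,0,-0.7,1.5,28,0.35,0,0,0,0,0,0,0.35,0,0,0,0,0,0,0.35]

```text
clock: 30.98
position: [0.53, -0.3397, 0.0535]
ee_rot: [0.0, 0.773, 0.635, 0.0]
contact_force: [0.8, 0.0, -1.3]
width: 0.0408
```

```bash
python3 - <<'E'
from fit import *
go(530.6,-339.7,38,psi=79,n=2)
im=get_image('scene');crop(im,70,220,140,140,5,'pics/s15.png')
E
```

```text
clock 30.98 now [ 530.  -339.7   53.5] yaw 78.82 | row: wz -0.09 t 0.06 0.27 7.74 x2 | F [ 0.8  0.  -1.3] w 0.0408
```

View pics/s15.png

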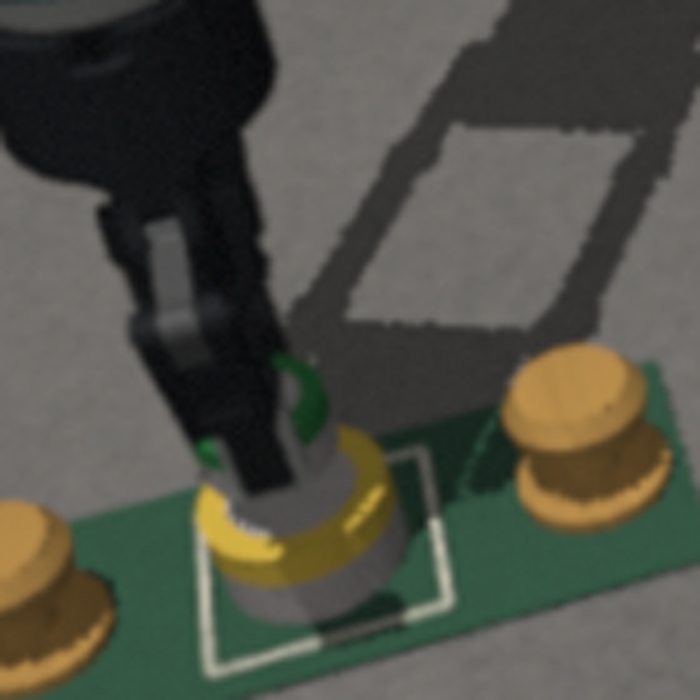

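Emit:
drive_tool:
  targets: [0,0,0,0,0.4,8,0.35,0,0,0,0,0,6,0.35,0,0,0,0,0,1.5,0.35,0,0,0,0,0,0,0.35,0,0,0,0,0,0,0.35]

```text
clock: 31.65
position: [0.5306, -0.3398, 0.0374]
ee_rot: [-0.0, 0.773, 0.635, -0.0]
contact_force: [-0.6, 1.0, 0.9]
width: 0.0408
```

Emit:
drive_tool:
  targets: [0,0,0,0,0,0.3,0.35,0,0,0,0,0,0,0.75,0,0,0,0,0,0,0.75,0,0,0,0,0,0,0.75,0,0,0,0,0,-20,0.75,0,0,0,0,0,-40,0.75,0,0,0,0,0,-50,0.75,0,0,0,0,-40,0,0.75,0,0,0,0,-50,0,0.75,0,0,0,0,-50,0,0.75,0,0,0,0,-40,0,0.75,0,0,0,0,0,0,0.75]

```text
clock: 33.15
position: [0.3514, -0.3036, 0.147]
ee_rot: [-0.001, 0.773, 0.634, -0.0]
contact_force: [-0.3, -0.2, 0.1]
width: 0.0643
```

```bash
python3 - <<'E'
from fit import *
im=get_image('scene');cv2.imwrite('pics/scene16.png',im[:,:,::-1])
im=get_image('top');cv2.imwrite('pics/top16.png',im[:,:,::-1])
p=(530.6,-339.2,-10.9);t=np.linspace(0,6.28,40)
for v,x0,y0,k in(('top',470,215,7),('scene',90,270,7)):
    im=cv2.imread(f'pics/{v}16.png');b=cv2.resize(im[y0:y0+80,x0:x0+90],None,fx=k,fy=k,interpolation=cv2.INTER_CUBIC)
    for r,z in((.029,.032),(.021,.054)):draw(b,v,p,[[r*np.cos(a),r*np.sin(a),z] for a in t],k,x0,y0)
    cv2.imwrite(f'pics/ov16{v}.png',b)
print(get_state()['clock'],get_state()['position'])
E
```

```text
33.25 [ 0.35448775 -0.30546892  0.14748096]
```

View pics/ov16top.png

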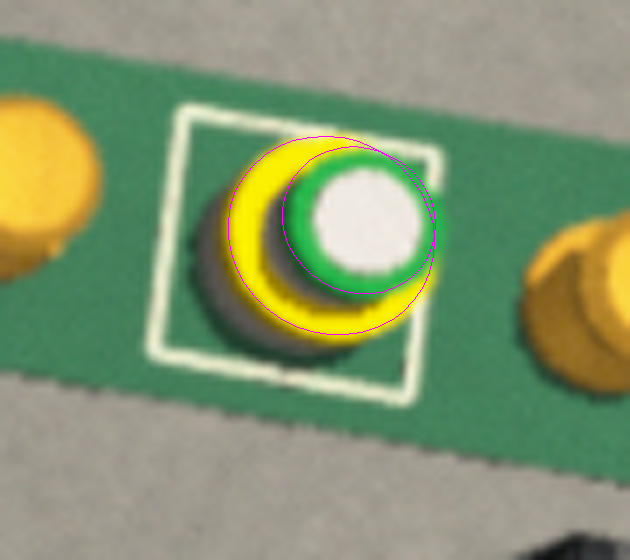

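View pics/ov16scene.png

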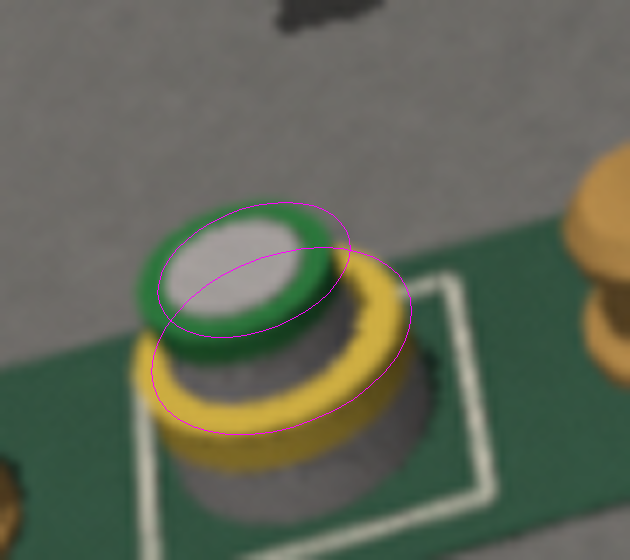

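View pics/top16.png

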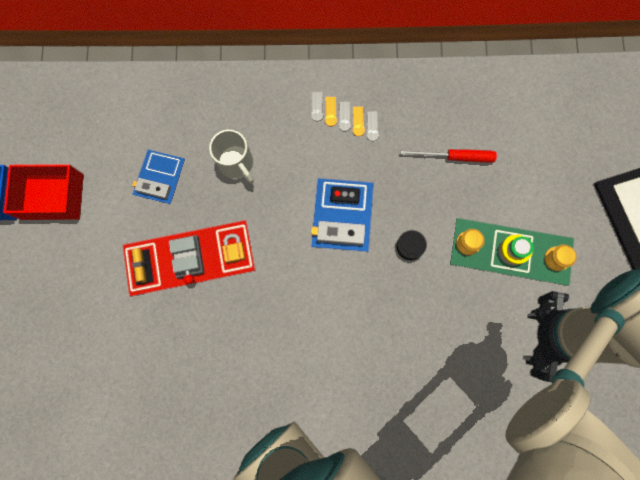

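View pics/scene16.png

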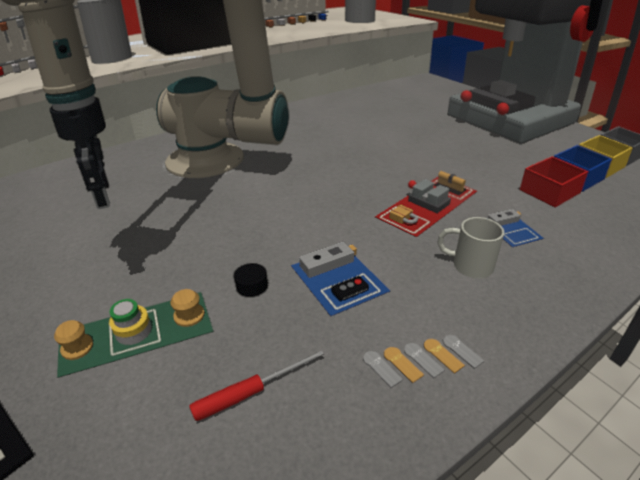

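```bash
python3 - <<'E'
from fit import *
def blobs(v,f,kind,z,box):
    im=cv2.imread(f);h=cv2.cvtColor(im,cv2.COLOR_BGR2HSV);x0,y0,x1,y1=box
    lo,hi=((45,80) if kind=='g' else (22,36))
    m=np.zeros(im.shape[:2],np.uint8);m[y0:y1,x0:x1]=((h[...,0]>=lo)&(h[...,0]<=hi)&(h[...,1]>150)&(h[...,2]>90))[y0:y1,x0:x1]
    cs,_=cv2.findContours(m,cv2.RETR_CCOMP,1)
    for q in cs:
        if len(q)>16:
            e=cv2.fitEllipse(q);print(v,kind,np.round(e[0],2),np.round(e[1],1),(w(v,[e[0]],z)[0]*1000).round(1))
blobs('top','pics/top16.png','g',.054,(500,230,545,275))
blobs('scene','pics/scene16.png','g',.054,(100,285,160,345))
blobs('scene','pics/scene16.png','y',.032,(100,285,160,345))
blobs('scene','pics/scene12.png','y',.032,(100,285,160,345))
# white/silver disc, top view
for f,z,lab in(('pics/top12.png',.032,'yel'),('pics/top16.png',.054,'grn')):
    im=cv2.imread(f)[232:268,500:538].astype(int);h=cv2.cvtColor(im.astype(np.uint8),cv2.COLOR_BGR2HSV)
    m=((h[...,1]<60)&(h[...,2]>190)).astype(np.uint8);n,l,s,c=cv2.connectedComponentsWithStats(m);i=1+np.argmax(s[1:,4]);print(lab,s[i],c[i]+[500,232],(w('top',[c[i]+[500,232]],z)*1000).round(1))
for f,z,lab in(('pics/scene12.png',.032,'yel'),('pics/scene16.png',.054,'grn')):
    im=cv2.imread(f)[290:345,100:155];h=cv2.cvtColor(im,cv2.COLOR_BGR2HSV)
    m=((h[...,1]<40)&(h[...,2]>140)).astype(np.uint8);n,l,s,c=cv2.connectedComponentsWithStats(m);i=1+np.argmax(s[1:,4]);print(lab,s[i],c[i]+[100,290],(w('scene',[c[i]+[100,290]],z)*1000).round(1))
E
```

```text
top g [521.62 246.78] [19.7 22.1] [ 528.9 -340.7   54. ]
top g [522.01 246.2 ] [17.2 18.6] [ 530.1 -341.6   54. ]
scene g [122.97 308.63] [15.7 25.4] [ 529.8 -343.5   54. ]
scene y [127.94 319.23] [30.  35.3] [ 532.  -342.6   32. ]
scene y [128.46 320.53] [28.5 38.2] [ 535.3 -342.6   32. ]
scene y [127.67 317.63] [19.7 29.8] [ 528.2 -342.    32. ]
yel [  8   7  20  19 301] [517.42857143 248.20265781] [[ 530.3 -340.4   32. ]]
grn [ 15   7  15  15 178] [522.0505618  246.21348315] [[ 530.1 -341.7   54. ]]
yel [ 16  19  25  18 324] [127.78395062 317.65123457] [[ 528.3 -341.9   32. ]]
grn [ 14  12  18  13 176] [122.50568182 307.71590909] [[ 527.3 -343.6   54. ]]
```

```bash
python3 -c "
from rig import *
print(get_state()['contact_force'],get_state()['clock']);print(sign_off())"
```

```text
[ 0.33167195 -0.10519118  0.14744024] 33.25
the job is handed in; nothing more can be done
None
```

I set out the lock order in the order asked and handed it in at 33.25 s, with the gripper clear of everything.

My last checks, from the camera images:

| Item | Placed | Measured error |
|---|---|---|
| Brass cylinder | left of the vice | about 1.5 mm from centre, under 1° off square |
| Padlock | right of the vice, shackle to the back | about 1 mm, about 1° |
| Fob | behind the larger lock case, buttons up | about 1 mm, parallel to its outline |
| Yellow-lidded tin | between the door knobs | about 1 mm |
| Green-lidded tin | on top of the yellow one | about 1.5–2 mm to the right of the yellow tin's centre |

I left the green tin's offset uncorrected. The two cameras disagreed by about 2 mm on absolute positions at the knob mat. Both showed the green tin to the right of the yellow tin's centre.

I did not go near the mug, the screwdriver, the black tin or the smaller lock mat. In the final pictures they look to be where they started.

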